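# Press-check, pack and tag a lot of power units

## Task

Push the black cap of every power unit in the blue tray firmly down until you feel it stop, but never press a cap harder than 60 N. Stand the units whose caps go fully home upright in the grey carrier's pockets, one to a pocket, filling the pockets in number order from 1 with none skipped, and put any unit whose cap stops short in the red reject tray. When every unit is sorted, take the green tag from its block and hang it by its eye on the hook, and leave everything else on the bench where it is.

Things in the scene. Friction and masses are not known exactly. Their poses are not given: they have to be found in the camera images.
- unit_a: power unit, one of six alike (5 or 6 present; None if absent), 170 g: box shell, red below, teal above, 48 mm (its x) by 32 mm (y) by 66 mm tall, black cap on top. Origin: centre of the shell's underside, z up. Starts upright on the 4 mm thick floor of a fixed blue tray (280 x 290 mm, rim 28 mm high). Grip the shell across its y, about 48 mm above the underside
- cap_a: cap of unit_a, 48 x 32 x 12 mm; origin: centre of its top, 85 to 86 mm above the unit's underside at the start, with 8 mm of metal neck bared. Slides straight down against 5 to 9 N (no spring) to a hard stop: a sound one home, gap closed, top at 78 mm; a blocked one 5 mm short, top at 83 mm, however hard pushed. Both look alike before. Cracks above 60 N
- unit_b: power unit, one of six alike (5 or 6 present; None if absent), 170 g: box shell, red below, teal above, 48 mm (its x) by 32 mm (y) by 66 mm tall, black cap on top. Origin: centre of the shell's underside, z up. Starts upright on the 4 mm thick floor of a fixed blue tray (280 x 290 mm, rim 28 mm high). Grip the shell across its y, about 48 mm above the underside
- cap_b: cap of unit_b, 48 x 32 x 12 mm; origin: centre of its top, 85 to 86 mm above the unit's underside at the start, with 8 mm of metal neck bared. Slides straight down against 5 to 9 N (no spring) to a hard stop: a sound one home, gap closed, top at 78 mm; a blocked one 5 mm short, top at 83 mm, however hard pushed. Both look alike before. Cracks above 60 N
- unit_c: power unit, one of six alike (5 or 6 present; None if absent), 170 g: box shell, red below, teal above, 48 mm (its x) by 32 mm (y) by 66 mm tall, black cap on top. Origin: centre of the shell's underside, z up. Starts upright on the 4 mm thick floor of a fixed blue tray (280 x 290 mm, rim 28 mm high). Grip the shell across its y, about 48 mm above the underside
- cap_c: cap of unit_c, 48 x 32 x 12 mm; origin: centre of its top, 85 to 86 mm above the unit's underside at the start, with 8 mm of metal neck bared. Slides straight down against 5 to 9 N (no spring) to a hard stop: a sound one home, gap closed, top at 78 mm; a blocked one 5 mm short, top at 83 mm, however hard pushed. Both look alike before. Cracks above 60 N
- unit_d: power unit, one of six alike (5 or 6 present; None if absent), 170 g: box shell, red below, teal above, 48 mm (its x) by 32 mm (y) by 66 mm tall, black cap on top. Origin: centre of the shell's underside, z up. Starts upright on the 4 mm thick floor of a fixed blue tray (280 x 290 mm, rim 28 mm high). Grip the shell across its y, about 48 mm above the underside
- cap_d: cap of unit_d, 48 x 32 x 12 mm; origin: centre of its top, 85 to 86 mm above the unit's underside at the start, with 8 mm of metal neck bared. Slides straight down against 5 to 9 N (no spring) to a hard stop: a sound one home, gap closed, top at 78 mm; a blocked one 5 mm short, top at 83 mm, however hard pushed. Both look alike before. Cracks above 60 N
- unit_e: power unit, one of six alike (5 or 6 present; None if absent), 170 g: box shell, red below, teal above, 48 mm (its x) by 32 mm (y) by 66 mm tall, black cap on top. Origin: centre of the shell's underside, z up. Starts upright on the 4 mm thick floor of a fixed blue tray (280 x 290 mm, rim 28 mm high). Grip the shell across its y, about 48 mm above the underside
- cap_e: cap of unit_e, 48 x 32 x 12 mm; origin: centre of its top, 85 to 86 mm above the unit's underside at the start, with 8 mm of metal neck bared. Slides straight down against 5 to 9 N (no spring) to a hard stop: a sound one home, gap closed, top at 78 mm; a blocked one 5 mm short, top at 83 mm, however hard pushed. Both look alike before. Cracks above 60 N
- unit_f: power unit, one of six alike (5 or 6 present; None if absent), 170 g: box shell, red below, teal above, 48 mm (its x) by 32 mm (y) by 66 mm tall, black cap on top. Origin: centre of the shell's underside, z up. Starts upright on the 4 mm thick floor of a fixed blue tray (280 x 290 mm, rim 28 mm high). Grip the shell across its y, about 48 mm above the underside
- cap_f: cap of unit_f, 48 x 32 x 12 mm; origin: centre of its top, 85 to 86 mm above the unit's underside at the start, with 8 mm of metal neck bared. Slides straight down against 5 to 9 N (no spring) to a hard stop: a sound one home, gap closed, top at 78 mm; a blocked one 5 mm short, top at 83 mm, however hard pushed. Both look alike before. Cracks above 60 N
- carrier: fixed grey packing carrier, 25 mm high, 256 mm along x, four pockets in a row along x, 62 mm apart, each 54 mm (x) by 38 mm (y), 20 mm deep, open at the top. A unit stands in one with its 48 mm side along the carrier's x, either way round. 1 to 4 black dots on the wide +y ledge number the pockets. Origin: under the middle of the row, on the bench
- pocket_1 (a point): centre of the floor of pocket 1 (1 black dot), 5 mm above the bench, 20 mm below the carrier's top; axes as the carrier's
- pocket_2 (a point): centre of the floor of pocket 2 (2 black dots), 5 mm above the bench, 20 mm below the carrier's top; axes as the carrier's
- pocket_3 (a point): centre of the floor of pocket 3 (3 black dots), 5 mm above the bench, 20 mm below the carrier's top; axes as the carrier's
- pocket_4 (a point): centre of the floor of pocket 4 (4 black dots), 5 mm above the bench, 20 mm below the carrier's top; axes as the carrier's
- reject: fixed shallow red reject tray, 200 mm along x, 130 mm along y, rim 28 mm high, wall and floor 4 mm. Origin: centre of its underside
- tag: green plastic lot tag, white label: a plate 116 mm (x) by 60 mm (z), 8 mm thick (y), 50 g. Origin: middle of the lower long edge, on which it starts upright in the 12 mm wide slot of a low fixed aluminium block (slot floor 5 mm, rim 20 mm above the bench). Grip from above across the 8 mm near the end away from the eye (x = -30 mm, 40 mm above the lower edge)
- tag_eye (a point): centre of the tag's 30 mm round eye, which passes through along the tag's y; at x = +36 mm, 38 mm above the tag's lower edge
- hook: fixed hook stand: a post 14 mm thick, 212 mm high, at its x = +90 mm, on a round foot; from it a straight level steel wire, 8 mm thick, 200 mm above the bench, runs along -x (towards the robot) to x = -2 mm and ends in a tip turned up 12 mm (x = -10 mm), where it is open. Origin: on the bench under the wire, near its open end
- tape: bystander: yellow tape roll lying flat, 90 mm across, 24 mm high; leave it alone
- cleaner: bystander: small white bottle, 56 mm across, 130 mm high; leave it alone
- driver: bystander: screwdriver lying on the bench; leave it alone

How it is judged:
On the way, in this order (a step that is already met when the one before it is completed fails the run):
1. a unit stands in pocket 1, with pockets 2 to 4 still empty (distance between any of unit_a, unit_b, unit_c, unit_d, unit_e, unit_f and pocket_1 below 0.008 m and not (distance between any of unit_a, unit_b, unit_c, unit_d, unit_e, unit_f and pocket_2 below 0.008 m) and not (distance between any of unit_a, unit_b, unit_c, unit_d, unit_e, unit_f and pocket_3 below 0.008 m) and not (distance between any of unit_a, unit_b, unit_c, unit_d, unit_e, unit_f and pocket_4 below 0.008 m)), for 0.2 s.
2. a unit stands in pocket 2, with pockets 3 and 4 still empty (distance between any of unit_a, unit_b, unit_c, unit_d, unit_e, unit_f and pocket_2 below 0.008 m and not (distance between any of unit_a, unit_b, unit_c, unit_d, unit_e, unit_f and pocket_3 below 0.008 m) and not (distance between any of unit_a, unit_b, unit_c, unit_d, unit_e, unit_f and pocket_4 below 0.008 m)), for 0.2 s.
3. a unit stands in pocket 3, with pocket 4 still empty (distance between any of unit_a, unit_b, unit_c, unit_d, unit_e, unit_f and pocket_3 below 0.008 m and not (distance between any of unit_a, unit_b, unit_c, unit_d, unit_e, unit_f and pocket_4 below 0.008 m)), for 0.2 s.
4. with every unit sorted (caps home: in the carrier without a gap; caps pressed but stopped short: in the reject tray), the tag is lifted from its block ((((distance between unit_a and pocket_1 below 0.008 m or distance between unit_a and pocket_2 below 0.008 m or distance between unit_a and pocket_3 below 0.008 m or distance between unit_a and pocket_4 below 0.008 m) and z of cap_a in the frame of unit_a below 0.0798 m and angle between unit_a's own z axis and vertical below 0.12 rad) or (x of unit_a in the frame of reject between -0.096 and 0.096 m and y of unit_a in the frame of reject between -0.061 and 0.061 m and z of unit_a in the frame of reject below 0.035 m and z of cap_a in the frame of unit_a between 0.0822 and 0.0838 m)) and (((distance between unit_b and pocket_1 below 0.008 m or distance between unit_b and pocket_2 below 0.008 m or distance between unit_b and pocket_3 below 0.008 m or distance between unit_b and pocket_4 below 0.008 m) and z of cap_b in the frame of unit_b below 0.0798 m and angle between unit_b's own z axis and vertical below 0.12 rad) or (x of unit_b in the frame of reject between -0.096 and 0.096 m and y of unit_b in the frame of reject between -0.061 and 0.061 m and z of unit_b in the frame of reject below 0.035 m and z of cap_b in the frame of unit_b between 0.0822 and 0.0838 m)) and (((distance between unit_c and pocket_1 below 0.008 m or distance between unit_c and pocket_2 below 0.008 m or distance between unit_c and pocket_3 below 0.008 m or distance between unit_c and pocket_4 below 0.008 m) and z of cap_c in the frame of unit_c below 0.0798 m and angle between unit_c's own z axis and vertical below 0.12 rad) or (x of unit_c in the frame of reject between -0.096 and 0.096 m and y of unit_c in the frame of reject between -0.061 and 0.061 m and z of unit_c in the frame of reject below 0.035 m and z of cap_c in the frame of unit_c between 0.0822 and 0.0838 m)) and (((distance between unit_d and pocket_1 below 0.008 m or distance between unit_d and pocket_2 below 0.008 m or distance between unit_d and pocket_3 below 0.008 m or distance between unit_d and pocket_4 below 0.008 m) and z of cap_d in the frame of unit_d below 0.0798 m and angle between unit_d's own z axis and vertical below 0.12 rad) or (x of unit_d in the frame of reject between -0.096 and 0.096 m and y of unit_d in the frame of reject between -0.061 and 0.061 m and z of unit_d in the frame of reject below 0.035 m and z of cap_d in the frame of unit_d between 0.0822 and 0.0838 m)) and (((distance between unit_e and pocket_1 below 0.008 m or distance between unit_e and pocket_2 below 0.008 m or distance between unit_e and pocket_3 below 0.008 m or distance between unit_e and pocket_4 below 0.008 m) and z of cap_e in the frame of unit_e below 0.0798 m and angle between unit_e's own z axis and vertical below 0.12 rad) or (x of unit_e in the frame of reject between -0.096 and 0.096 m and y of unit_e in the frame of reject between -0.061 and 0.061 m and z of unit_e in the frame of reject below 0.035 m and z of cap_e in the frame of unit_e between 0.0822 and 0.0838 m)) and (((distance between unit_f and pocket_1 below 0.008 m or distance between unit_f and pocket_2 below 0.008 m or distance between unit_f and pocket_3 below 0.008 m or distance between unit_f and pocket_4 below 0.008 m) and z of cap_f in the frame of unit_f below 0.0798 m and angle between unit_f's own z axis and vertical below 0.12 rad) or (x of unit_f in the frame of reject between -0.096 and 0.096 m and y of unit_f in the frame of reject between -0.061 and 0.061 m and z of unit_f in the frame of reject below 0.035 m and z of cap_f in the frame of unit_f between 0.0822 and 0.0838 m)) and (not (distance between any of unit_a, unit_b, unit_c, unit_d, unit_e, unit_f and pocket_2 below 0.008 m) or distance between any of unit_a, unit_b, unit_c, unit_d, unit_e, unit_f and pocket_1 below 0.008 m) and (not (distance between any of unit_a, unit_b, unit_c, unit_d, unit_e, unit_f and pocket_3 below 0.008 m) or distance between any of unit_a, unit_b, unit_c, unit_d, unit_e, unit_f and pocket_2 below 0.008 m) and (not (distance between any of unit_a, unit_b, unit_c, unit_d, unit_e, unit_f and pocket_4 below 0.008 m) or distance between any of unit_a, unit_b, unit_c, unit_d, unit_e, unit_f and pocket_3 below 0.008 m) and height (world z) of tag_eye above 0.085 m), for 0.2 s.
5. the tag hangs by its eye on the hook (x of tag_eye in the frame of hook between -0.002 and 0.085 m and y of tag_eye in the frame of hook between -0.014 and 0.014 m and z of tag_eye in the frame of hook between 0.178 and 0.204 m and contact force between tag and hook above 0.1 N), for 0.2 s.
At the end, for the whole second after the job is handed in: Units with caps home (1.8 mm) upright in pockets from 1 on, no gap (8 mm from the pocket floor's centre, 7 degrees); units with caps pressed to a stop 5 mm short on the reject tray's floor; the tag hanging by its eye on the hook wire (may swing); all released, the units at rest (all of step 5 and (((distance between unit_a and pocket_1 below 0.008 m or distance between unit_a and pocket_2 below 0.008 m or distance between unit_a and pocket_3 below 0.008 m or distance between unit_a and pocket_4 below 0.008 m) and z of cap_a in the frame of unit_a below 0.0798 m and angle between unit_a's own z axis and vertical below 0.12 rad) or (x of unit_a in the frame of reject between -0.096 and 0.096 m and y of unit_a in the frame of reject between -0.061 and 0.061 m and z of unit_a in the frame of reject below 0.035 m and z of cap_a in the frame of unit_a between 0.0822 and 0.0838 m)) and (((distance between unit_b and pocket_1 below 0.008 m or distance between unit_b and pocket_2 below 0.008 m or distance between unit_b and pocket_3 below 0.008 m or distance between unit_b and pocket_4 below 0.008 m) and z of cap_b in the frame of unit_b below 0.0798 m and angle between unit_b's own z axis and vertical below 0.12 rad) or (x of unit_b in the frame of reject between -0.096 and 0.096 m and y of unit_b in the frame of reject between -0.061 and 0.061 m and z of unit_b in the frame of reject below 0.035 m and z of cap_b in the frame of unit_b between 0.0822 and 0.0838 m)) and (((distance between unit_c and pocket_1 below 0.008 m or distance between unit_c and pocket_2 below 0.008 m or distance between unit_c and pocket_3 below 0.008 m or distance between unit_c and pocket_4 below 0.008 m) and z of cap_c in the frame of unit_c below 0.0798 m and angle between unit_c's own z axis and vertical below 0.12 rad) or (x of unit_c in the frame of reject between -0.096 and 0.096 m and y of unit_c in the frame of reject between -0.061 and 0.061 m and z of unit_c in the frame of reject below 0.035 m and z of cap_c in the frame of unit_c between 0.0822 and 0.0838 m)) and (((distance between unit_d and pocket_1 below 0.008 m or distance between unit_d and pocket_2 below 0.008 m or distance between unit_d and pocket_3 below 0.008 m or distance between unit_d and pocket_4 below 0.008 m) and z of cap_d in the frame of unit_d below 0.0798 m and angle between unit_d's own z axis and vertical below 0.12 rad) or (x of unit_d in the frame of reject between -0.096 and 0.096 m and y of unit_d in the frame of reject between -0.061 and 0.061 m and z of unit_d in the frame of reject below 0.035 m and z of cap_d in the frame of unit_d between 0.0822 and 0.0838 m)) and (((distance between unit_e and pocket_1 below 0.008 m or distance between unit_e and pocket_2 below 0.008 m or distance between unit_e and pocket_3 below 0.008 m or distance between unit_e and pocket_4 below 0.008 m) and z of cap_e in the frame of unit_e below 0.0798 m and angle between unit_e's own z axis and vertical below 0.12 rad) or (x of unit_e in the frame of reject between -0.096 and 0.096 m and y of unit_e in the frame of reject between -0.061 and 0.061 m and z of unit_e in the frame of reject below 0.035 m and z of cap_e in the frame of unit_e between 0.0822 and 0.0838 m)) and (((distance between unit_f and pocket_1 below 0.008 m or distance between unit_f and pocket_2 below 0.008 m or distance between unit_f and pocket_3 below 0.008 m or distance between unit_f and pocket_4 below 0.008 m) and z of cap_f in the frame of unit_f below 0.0798 m and angle between unit_f's own z axis and vertical below 0.12 rad) or (x of unit_f in the frame of reject between -0.096 and 0.096 m and y of unit_f in the frame of reject between -0.061 and 0.061 m and z of unit_f in the frame of reject below 0.035 m and z of cap_f in the frame of unit_f between 0.0822 and 0.0838 m)) and (not (distance between any of unit_a, unit_b, unit_c, unit_d, unit_e, unit_f and pocket_2 below 0.008 m) or distance between any of unit_a, unit_b, unit_c, unit_d, unit_e, unit_f and pocket_1 below 0.008 m) and (not (distance between any of unit_a, unit_b, unit_c, unit_d, unit_e, unit_f and pocket_3 below 0.008 m) or distance between any of unit_a, unit_b, unit_c, unit_d, unit_e, unit_f and pocket_2 below 0.008 m) and (not (distance between any of unit_a, unit_b, unit_c, unit_d, unit_e, unit_f and pocket_4 below 0.008 m) or distance between any of unit_a, unit_b, unit_c, unit_d, unit_e, unit_f and pocket_3 below 0.008 m) and linear speed of each of unit_a, unit_b, unit_c, unit_d, unit_e, unit_f below 0.03 m/s); the robot touches nothing.
It fails at once if a bystander (tape, bottle, screwdriver) is moved more than 30 mm (distance of any of tape, cleaner, driver from where it was at the start of the episode above 0.03 m).
It fails at once if a cap is pressed or squeezed with more than 60 N (contact force between any of cap_a, cap_b, cap_c, cap_d, cap_e, cap_f and the fingers above 60 N).
Of unit_a, unit_b, unit_c, unit_d, unit_e, unit_f only 5 to 6 are there at a start; the rules pass over those that are not, and their reading is None.
At some moment in a run one of unit_a, unit_b, unit_c, unit_d, unit_e, unit_f may be knocked a few centimetres aside while the robot is not near it.
It also fails if it takes over 200 s, if anything falls off the work surface, if the arm or the gripper's body presses on something with over 40 N, if the wrist force passes 120 N, or if a joint passes its speed limit or range.

## Robot

A 6-joint arm with a two-finger parallel gripper is mounted at the origin on the work surface. World frame = base frame: x ahead of the robot, y to its left, z up, the work surface at z = 0. Lengths are in m, angles in rad, forces in N, time in s.
With the tool pointing down it reaches from about 0.225 to 0.875 m from the base axis. Payload 3.4 kg.
Tool frame: the origin (TCP) lies on the mounting face of the last link; the fingertips stand 173 mm ahead of it and the grasp point (between the pads) lies 155 mm ahead of it; z points along the fingers, y is the line along which they close (so a half turn about z gives the same grasp; the last joint's range is limited). The gripper opens to 85 mm and grips with 20 to 120 N. Pads are 22 mm wide; open, the fingers measure 114 mm over their backs; the gripper's body (76 mm by 85 mm) begins 54 mm behind the grasp point. The pads swing forward as they close: fully open they stand 13 mm farther back than shut.
Start: joints at [-1.276, 0.276, 1.505, -0, 1.361, -0.121], TCP at [0.232, -0.526, 0.405] pointing down, gripper open.
Joint ranges: [-2.89, 2.89], [-0.75, 2.08], [0.22, 2.7], [-1.18, 4.32], [0.11, 2.71], [-2.7, 2.7]. Speed limits (rad/s): [2.57, 2.57, 3.14, 3.14, 3.14, 3.14].

## Interface

Orientations are given as a unit quaternion [w, x, y, z].
In Python, from rig import manip gives the robot as it stands.
- The arm moves only by the tool carry_out, never from a script. Its arguments are lists of equal length, an entry for each row: "linear": the shift along the world's x, y, z each as a share of 500 mm, from -1 to 1, a list of three; "angular": the turn, a rotation vector about the world's x, y, z each as a share of 0.08 rad, from -1 to 1, a list of three; "hand": the opening, from 0 (shut) to 1 (fully open). In form: {"linear": [[x, y, z], ...], "angular": [[rx, ry, rz], ...], "hand": [hand, ...]}. A call has 1 to 8 rows; each row shifts and turns the commanded pose from where the row before left it; what a row does not reach is not made up. A row lasts 1/12 s, in which the tool goes at most 41.7 mm and 7.16 degrees, less where a joint would pass 70% of its speed; a pose out of reach is approached as far as the arm can. A call with a number of a shift or a turn outside -1 to 1 is refused whole. A call with a gripper value outside its range is refused whole. The fingers move at their own pace and stop on an object; "force" is the grip in N (left out, the last holds). Time passes only in rows, so rows that do not move let the fingers close. It gives the time, the measured TCP pose, the force, the opening and the grip force at its end, in the units of the state.
- manip.get_state(): the state, without advancing time (a new reading comes with each control period).
- manip.get_image(name): name is "side" or "top" or "wrist"; returns the picture (420x560x3 uint8, red, green, blue); there is no depth.
- manip.camera_params(name): a dict with "fx", "fy", "cx", "cy" (pixels), "view" (4x4, takes a point from world to camera coordinates); the wrist camera has in their place "hand_eye" (4x4, takes a point from camera to tool coordinates, whose origin is the TCP and whose axes are the flange's). Camera axes: x right, y down, z forward; pixel columns grow to the right and rows downward; lengths in m; the calibration is good to about 2 mm. A picture is of the moment at which its call begins: read the wrist's pose just before it. camera_params takes no time and is no camera call.
- manip.sign_off(): hands the job in; it is judged then, once.
The state is a dict: "clock": time; "qpos": joint angles; "qd": joint speeds; "effort": joint torques, N m; "position": TCP position; "ee_rot": TCP orientation; "contact_force": force on the tool from outside, world axes, zero at the start; "moment": the same for the moment, N m; "width": finger opening in m; "gripper_force": force on a finger pad.
Only numpy, scipy, OpenCV 4.12 (cv2) and the standard library are available. Lean on these libraries where they do the work, as an engineer would, in place of code of your own. Each camera call takes 0.05 s, during which the arm holds its last target. There are 200 camera calls.

## Working session

There is one attempt and no reset: what is moved stays moved. The work goes in short steps, Python scripts to look and compute and a tool call to move; the robot and the scene stay as the last step left them, time stands still between calls to the robot, and variables do not carry over. Pictures are saved under pics/ and viewed, at most 15 in all, crops included, and the job is handed in when it is done.

Besides the shell and the picture viewer there is one more tool, called as name(argument=value, ...), one argument or row to a line, values as JSON. carry_out: Moves the arm, as the interface text tells. Its arguments: {"type":"object","properties":{"linear":{"type":"array"},"angular":{"type":"array"},"hand":{"type":"array"},"force":{"type":"number"}},"required":["linear","angular","hand"]}

```bash
mkdir -p pics; ls; python3 - <<'E'
from rig import manip
import cv2,numpy as np,pickle
s=manip.get_state();print(s)
d={}
for n in("top","side","wrist"):
    d[n]=manip.get_image(n);p=manip.camera_params(n);print(n,{k:np.round(v,4).tolist() if hasattr(v,'__len__') else v for k,v in p.items()})
    cv2.imwrite(f"pics/{n}0.png",d[n][:,:,::-1])
E
```

```text
pics
{'clock': 0.0, 'qpos': array([-1.27600778e+00,  2.76601716e-01,  1.50612745e+00, -2.66339997e-05,
        1.36070010e+00, -1.21003441e-01]), 'qd': array([ 0.00109341, -0.00078661,  0.00042334, -0.00027867, -0.00063591,
       -0.00239025]), 'effort': array([-2.73923597e-04, -4.16772473e+01, -2.45802569e+01, -6.85480404e-05,
        1.11840974e-02,  8.43941365e-06]), 'position': array([ 0.23217817, -0.52581098,  0.40383785]), 'ee_rot': array([-9.13713141e-04,  9.78466363e-01,  2.06404297e-01, -9.26662177e-05]), 'contact_force': array([ 1.31677537, -0.61537887, -0.76573898]), 'moment': array([-0.01157677, -0.03549947,  0.04214022]), 'gripper_force': 0.0, 'width': 0.08536447788432097}
top {'fx': 397.44957554578446, 'fy': 397.44957554578446, 'cx': 277.3588427984888, 'cy': 208.124919932764, 'view': [[-0.0214, -0.9997, 0.0147, -0.02], [-0.9984, 0.0206, -0.0524, 0.5999], [0.0521, -0.0158, -0.9985, 1.0886], [0.0, 0.0, 0.0, 1.0]]}
side {'fx': 470.51574214556933, 'fy': 470.51574214556933, 'cx': 275.36246373327214, 'cy': 195.39418597659466, 'view': [[0.9949, -0.1006, -0.0111, -0.6309], [-0.0677, -0.58, -0.8118, 0.1071], [0.0753, 0.8084, -0.5838, 1.047], [0.0, 0.0, 0.0, 1.0]]}
wrist {'fx': 336.42821617813684, 'fy': 336.42821617813684, 'cx': 282.88784068117775, 'cy': 210.62402289129219, 'hand_eye': [[0.0004, -0.9592, -0.2828, 0.0731], [1.0, 0.0002, 0.0007, -0.0012], [-0.0006, -0.2828, 0.9592, 0.0307], [0.0, 0.0, 0.0, 1.0]]}
```

View pics/top0.png

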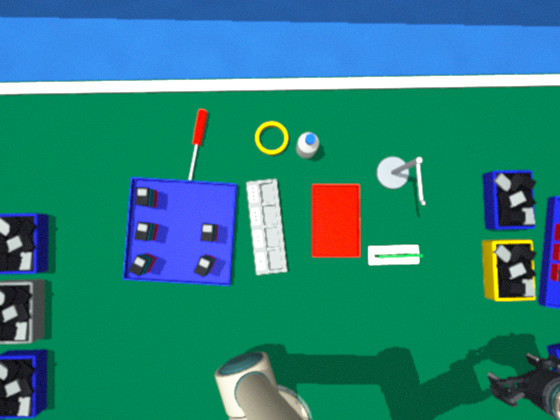

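View pics/side0.png

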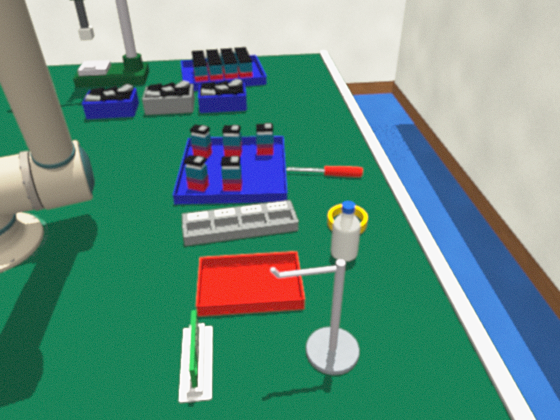

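The top view shows five units in the blue tray: left column about (147,195), (147,230), (145,265), right column (209,231), (205,265). It also shows the carrier (267,227), reject tray (336,220), tag block (394,255) and hook tip (422,203). The side view confirms this.

```bash
cat > h.py <<'E'
from rig import manip
import numpy as np, cv2, pickle
from scipy.spatial.transform import Rotation as R
def rot(q): return R.from_quat([q[1],q[2],q[3],q[0]])
def cam(n,s=None):
    p=manip.camera_params(n)
    K=np.array([[p["fx"],0,p["cx"]],[0,p["fy"],p["cy"]],[0,0,1]])
    if n=="wrist":
        T=np.eye(4);T[:3,:3]=rot(s["ee_rot"]).as_matrix();T[:3,3]=s["position"]
        return K,np.linalg.inv(T@np.array(p["hand_eye"]))
    return K,np.array(p["view"])
def ray(c,px,z):
    K,V=c;px=np.atleast_2d(np.array(px,float))
    d=np.linalg.solve(K,np.c_[px,np.ones(len(px))].T).T@V[:3,:3]
    o=-V[:3,:3].T@V[:3,3]
    return o+d*((z-o[2])/d[:,2])[:,None]
def two(c1,p1,c2,p2):
    A=[];b=[]
    for (K,V),p in((c1,p1),(c2,p2)):
        d=V[:3,:3].T@np.linalg.solve(K,[p[0],p[1],1]);d/=np.linalg.norm(d)
        o=-V[:3,:3].T@V[:3,3];M=np.eye(3)-np.outer(d,d);A.append(M);b.append(M@o)
    return np.linalg.lstsq(np.vstack(A),np.hstack(b),rcond=None)[0]
def proj(c,X):
    K,V=c;x=K@(V[:3,:3]@np.array(X)+V[:3,3]);return x[:2]/x[2]
def snap(n,name):
    s=manip.get_state();im=manip.get_image(n)
    cv2.imwrite(f"pics/{name}.png",im[:,:,::-1]);pickle.dump((s,im),open(f"pics/{name}.pkl","wb"))
    return s,im,cam(n,s)
E
python3 - <<'E'
from h import *
c=cam("top")
for n,p,z in [("u1",(143,195),.09),("u2",(142,230),.09),("u3",(140,265),.09),("u4",(206,231),.09),("u5",(203,265),.09),("traycorners",(131,178),.028),("",(239,184),.028),("",(232,284),.028),("",(125,279),.028),
("car",(247,181),.025),("",(276,179),.025),("",(287,272),.025),("",(257,274),.025),("rej",(312,184),.028),("",(360,184),.028),("",(360,257),.028),("",(312,257),.028),("tag",(394,255),.065),("hooktip",(422,203),.21),("post",(420,160),.21),("bottle",(309,139),.13),("tape",(271,138),.024)]:
    print(n,p,ray(c,p,z)[0].round(3))
print(rot(manip.get_state()["ee_rot"]).as_matrix().round(3))
im=cv2.imread("pics/top0.png");a=cv2.resize(im[170:295,115:295],None,fx=4,fy=4,interpolation=cv2.INTER_CUBIC);cv2.imwrite("pics/c0.png",a)
E
```

```text
u1 (143, 195) [0.637 0.315 0.09 ]
u2 (142, 230) [0.546 0.318 0.09 ]
u3 (140, 265) [0.457 0.323 0.09 ]
u4 (206, 231) [0.54  0.154 0.09 ]
u5 (203, 265) [0.453 0.162 0.09 ]
traycorners (131, 178) [0.69  0.367 0.028]
 (239, 184) [0.667 0.072 0.028]
 (232, 284) [0.395 0.095 0.028]
 (125, 279) [0.415 0.384 0.028]
car (247, 181) [0.676 0.05  0.025]
 (276, 179) [ 0.68  -0.03   0.025]
 (287, 272) [ 0.424 -0.055  0.025]
 (257, 274) [0.42  0.027 0.025]
rej (312, 184) [ 0.663 -0.129  0.028]
 (360, 184) [ 0.661 -0.262  0.028]
 (360, 257) [ 0.46  -0.256  0.028]
 (312, 257) [ 0.463 -0.124  0.028]
tag (394, 255) [ 0.466 -0.338  0.065]
hooktip (422, 203) [ 0.594 -0.363  0.21 ]
post (420, 160) [ 0.694 -0.362  0.21 ]
bottle (309, 139) [ 0.766 -0.114  0.13 ]
tape (271, 138) [ 0.795 -0.019  0.024]
[[ 0.915  0.404 -0.   ]
 [ 0.404 -0.915  0.001]
 [ 0.    -0.001 -1.   ]]
```

View pics/c0.png

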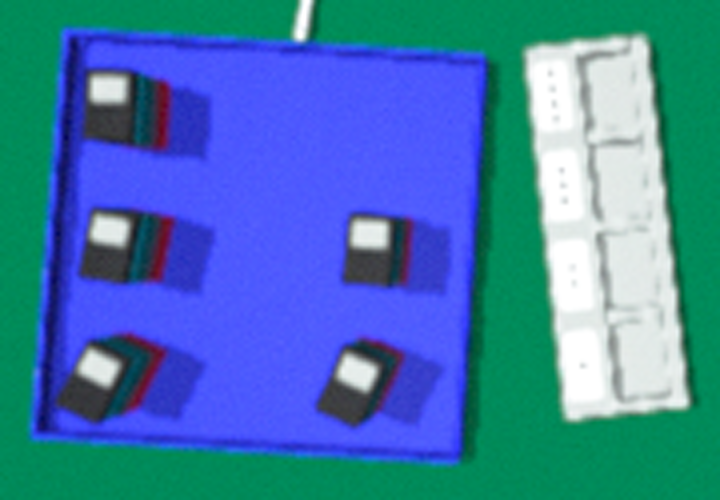

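Crop shows all five units, long sides nearly along x, the two nearest the robot turned about 25°. Pocket 1 (one dot) is the one nearest the robot. Moving over the tray.

carry_out(
  linear=[
    [0.0273,0.0605,0.004],
    [0.0273,0.0605,0.004],
    [0.0273,0.0605,0.004],
    [0.0273,0.0605,0.004],
    [0.0273,0.0605,0.004],
    [0.0273,0.0605,0.004],
    [0.0273,0.0605,0.004],
    [0.0273,0.0605,0.004],
  ],
  angular=[
    [0,0,-0.217],
    [0,0,-0.217],
    [0,0,-0.217],
    [0,0,-0.217],
    [0,0,-0.217],
    [0,0,-0.217],
    [0,0,-0.217],
    [0,0,-0.217],
  ],
  hand=[0,0,0,0,0,0,0,0],
)

```text
clock: 0.82
position: [0.3416, -0.2824, 0.4206]
ee_rot: [-0.0, 0.991, 0.137, -0.0]
contact_force: [0.1, 0.4, -0.6]
width: -0.0001
gripper_force: 0.0
```

carry_out(
  linear=[
    [0.0273,0.0605,0.004],
    [0.0273,0.0605,0.004],
    [0.0273,0.0605,0.004],
    [0.0273,0.0605,0.004],
    [0.0273,0.0605,0.004],
    [0.0273,0.0605,0.004],
    [0.0273,0.0605,0.004],
    [0.0273,0.0605,0.004],
  ],
  angular=[
    [0,0,-0.217],
    [0,0,-0.217],
    [0,0,-0.217],
    [0,0,-0.217],
    [0,0,-0.217],
    [0,0,-0.217],
    [0,0,-0.217],
    [0,0,-0.217],
  ],
  hand=[0,0,0,0,0,0,0,0],
)

```text
clock: 1.48
position: [0.4508, -0.0403, 0.4368]
ee_rot: [0.0, 0.998, 0.069, -0.0]
contact_force: [1.0, -0.0, -0.1]
width: 0.0
gripper_force: 0.0
```

carry_out(
  linear=[
    [0.0273,0.0605,0.004],
    [0.0273,0.0605,0.004],
    [0.0273,0.0605,0.004],
    [0.0273,0.0605,0.004],
    [0.0273,0.0605,0.004],
    [0.0273,0.0605,0.004],
    [0.0273,0.0605,0.004],
    [0.0273,0.0605,0.004],
  ],
  angular=[
    [0,0,-0.217],
    [0,0,-0.217],
    [0,0,-0.217],
    [0,0,-0.217],
    [0,0,-0.217],
    [0,0,-0.217],
    [0,0,-0.217],
    [0,0,-0.217],
  ],
  hand=[0,0,0,0,0,0,0,0],
)

```text
clock: 2.15
position: [0.5601, 0.2017, 0.4525]
ee_rot: [0.0, 1.0, -0.001, -0.0]
contact_force: [1.3, -0.4, -0.7]
width: 0.0001
gripper_force: 0.0
```

carry_out(
  linear=[
    [0,0,0],
    [0,0,0],
  ],
  angular=[
    [0,0,0],
    [0,0,0],
  ],
  hand=[0,0],
)

```text
clock: 2.32
position: [0.5602, 0.2015, 0.4518]
ee_rot: [0.0, 1.0, 0.001, -0.001]
contact_force: [0.3, 0.6, -0.5]
width: 0.0001
gripper_force: 0.0
```

```bash
python3 - <<'E'
from h import *
s,im,c=snap("wrist","w1");print(s["position"],s["width"],s["contact_force"],rot(s["ee_rot"]).as_matrix().round(3).tolist())
E
```

```text
[0.56024032 0.20146171 0.45178245] 6.785363288182591e-05 [ 0.30840106  0.64991592 -0.49897079] [[1.0, 0.002, -0.001], [0.002, -1.0, -0.001], [-0.001, 0.001, -1.0]]
```

View pics/w1.png

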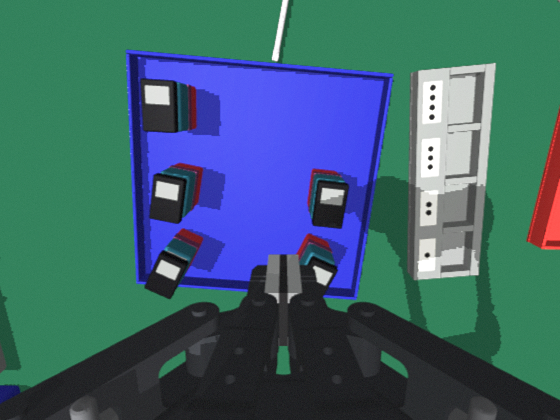

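Wrist view: caps at about (160,105), (170,197), (170,270), (330,203), with the fifth partly behind the fingers (318,272). Carrier pockets sit at (440-480, 70-275), with pocket 1 (one dot) at the bottom.

```bash
cat >> h.py <<'E'
def caps(im,c,ztop=.0895,roi=None,minA=60):
    hsv=cv2.cvtColor(im,cv2.COLOR_RGB2HSV)
    dark=(hsv[...,2]<62)
    lab=(hsv[...,1]<50)&(hsv[...,2]>150)
    m=(dark|lab).astype(np.uint8)
    if roi is not None:
        k=np.zeros_like(m);cv2.fillPoly(k,[np.int32(roi)],1);m*=k
    m=cv2.morphologyEx(m,cv2.MORPH_CLOSE,np.ones((3,3)));m=cv2.morphologyEx(m,cv2.MORPH_OPEN,np.ones((3,3)))
    out=[]
    cam0=-c[1][:3,:3].T@c[1][:3,3]
    for q in cv2.findContours(m,cv2.RETR_EXTERNAL,cv2.CHAIN_APPROX_NONE)[0]:
        if cv2.contourArea(q)<minA: continue
        P=ray(c,q[:,0,:],ztop)[:,:2]
        (r,sz,a)=cv2.minAreaRect((P*1000).astype(np.float32))
        a=np.deg2rad(a)
        if sz[0]<sz[1]: a+=np.pi/2; sz=sz[::-1]
        a=(a+np.pi/2)%np.pi-np.pi/2
        ax=np.array([[np.cos(a),np.sin(a)],[-np.sin(a),np.cos(a)]])
        u=P@ax.T; ctr=[]
        for i,d in((0,.048),(1,.032)):
            lo,hi=u[:,i].min(),u[:,i].max();n=cam0[:2]@ax[i]
            mid=(lo+hi)/2
            ctr.append(hi-d/2 if mid-n>.04 else lo+d/2 if mid-n<-.04 else mid)
        xy=ax.T@np.array(ctr)
        out.append((xy.round(4),round(float(np.degrees(a)),1),np.round(sz,1),np.round(q[:,0].mean(0))))
    return out
E
python3 - <<'E'
from h import *
s,im=pickle.load(open("pics/w1.pkl","rb"));c=cam("wrist",s)
roi=[proj(c,p+(0.004,)) for p in [(.685,.362),(.66,.08),(.39,.1),(.41,.375)]]
for o in caps(im,c,roi=[(135,60),(390,78),(360,300),(138,300)],minA=300):print(*o)
print("top")
im=cv2.imread("pics/top0.png")[:,:,::-1].copy();c=cam("top")
for o in caps(im,c,roi=[(134,184),(236,188),(228,279),(129,276)]):print(*o)
E
```

```text
[0.4466 0.1952] -89.9 [101.   54.5] [287. 282.]
[0.4597 0.3304] -30.3 [52.3 32.4] [167. 274.]
[0.5419 0.155 ] -6.2 [48.  31.5] [330. 204.]
[0.5475 0.32  ] -12.0 [48.4 32.6] [168. 198.]
[0.6371 0.3193] -3.2 [46.  33.1] [159. 105.]
top
[0.4719 0.154 ] -0.7 [28.2 28.2] [206. 262.]
[0.4598 0.3234] -27.0 [44.1 28.7] [139. 264.]
[0.5477 0.1375] 88.8 [25.9 15.5] [208. 228.]
[0.5493 0.3139] -11.5 [36.4 27.7] [142. 231.]
[0.6282 0.3146] -1.1 [38.9 28.5] [143. 196.]
```

carry_out(
  linear=[
    [-0.006,-0.0155,-0.06],
    [-0.006,-0.0155,-0.06],
    [-0.006,-0.0155,-0.06],
    [-0.006,-0.0155,-0.06],
    [-0.006,-0.0155,-0.06],
    [-0.006,-0.0155,-0.06],
    [0,0,0],
    [0,0,0],
  ],
  angular=[
    [0,0,0],
    [0,0,0],
    [0,0,0],
    [0,0,0],
    [0,0,0],
    [0,0,0],
    [0,0,0],
    [0,0,0],
  ],
  hand=[0,0,0,0,0,0,0,0],
)

```text
clock: 3.03
position: [0.5409, 0.1522, 0.272]
ee_rot: [0.0, 1.0, -0.001, -0.002]
contact_force: [0.1, -0.0, 0.3]
width: 0.0003
gripper_force: 0.0
```

carry_out(
  linear=[
    [0,0,-0.004],
    [0,0,-0.004],
    [0,0,-0.002],
    [0,0,-0.002],
    [0,0,-0.002],
    [0,0,-0.002],
    [0,0,0],
    [0,0,0],
  ],
  angular=[
    [0,0,0],
    [0,0,0],
    [0,0,0],
    [0,0,0],
    [0,0,0],
    [0,0,0],
    [0,0,0],
    [0,0,0],
  ],
  hand=[0,0,0,0,0,0,0,0],
)

```text
clock: 3.7
position: [0.5418, 0.1536, 0.2647]
ee_rot: [0.0, 1.0, -0.0, -0.0]
contact_force: [-0.5, 0.3, 0.3]
width: -0.0001
gripper_force: 0.0
```

carry_out(
  linear=[
    [0,0,-0.002],
    [0,0,-0.002],
    [0,0,-0.001],
    [0,0,0],
  ],
  angular=[
    [0,0,0],
    [0,0,0],
    [0,0,0],
    [0,0,0],
  ],
  hand=[0,0,0,0],
)

```text
clock: 4.03
position: [0.5419, 0.1535, 0.2627]
ee_rot: [-0.0, 1.0, -0.0, 0.0]
contact_force: [-1.0, -0.3, 4.2]
width: -0.0002
gripper_force: 1.9
```

carry_out(
  linear=[
    [0,0,-0.002],
    [0,0,-0.002],
    [0,0,0],
  ],
  angular=[
    [0,0,0],
    [0,0,0],
    [0,0,0],
  ],
  hand=[0,0,0],
)

```text
clock: 4.28
position: [0.5419, 0.1535, 0.2611]
ee_rot: [-0.0, 1.0, -0.0, 0.0]
contact_force: [-1.9, 0.2, 6.4]
width: 0.0
gripper_force: 3.2
```

carry_out(
  linear=[
    [0,0,-0.002],
    [0,0,0],
  ],
  angular=[
    [0,0,0],
    [0,0,0],
  ],
  hand=[0,0],
)

```text
clock: 4.45
position: [0.5419, 0.1535, 0.2604]
ee_rot: [-0.0, 1.0, -0.0, 0.0]
contact_force: [-2.6, 0.5, 8.2]
width: 0.0003
gripper_force: 4.2
```

carry_out(
  linear=[
    [0,0,-0.001],
    [0,0,0],
  ],
  angular=[
    [0,0,0],
    [0,0,0],
  ],
  hand=[0,0],
)

```text
clock: 4.62
position: [0.5419, 0.1535, 0.2604]
ee_rot: [-0.0, 1.0, -0.0, 0.001]
contact_force: [-2.3, -0.4, 10.9]
width: 0.0003
gripper_force: 5.5
```

carry_out(
  linear=[
    [0,0,-0.002],
    [0,0,-0.002],
    [0,0,0],
  ],
  angular=[
    [0,0,0],
    [0,0,0],
    [0,0,0],
  ],
  hand=[0,0,0],
)

```text
clock: 4.87
position: [0.542, 0.1536, 0.2603]
ee_rot: [-0.0, 1.0, -0.0, 0.001]
contact_force: [-5.4, -0.4, 21.7]
width: 0.0002
gripper_force: 10.9
```

carry_out(
  linear=[
    [0,0,-0.002],
    [0,0,-0.002],
    [0,0,0],
  ],
  angular=[
    [0,0,0],
    [0,0,0],
    [0,0,0],
  ],
  hand=[0,0,0],
)

```text
clock: 5.12
position: [0.5421, 0.1537, 0.2603]
ee_rot: [-0.0, 1.0, -0.0, 0.002]
contact_force: [-7.7, -1.5, 32.5]
width: -0.0
gripper_force: 16.2
```

Blocked: it stopped hard at TCP z 0.2603, which puts the cap top at about 83 mm, with 32 N on it. This one goes to reject. Gripping it.

carry_out(
  linear=[
    [0,0,0.04],
    [0,0.0015,0.04],
    [0,0.0015,0.04],
    [0,0,0],
    [0,0,0],
  ],
  angular=[
    [0,0,0],
    [0,0,-0.675],
    [0,0,-0.675],
    [0,0,0],
    [0,0,0],
  ],
  hand=[0,0.7,0.7,0.7,0.7],
  force=30,
)

```text
clock: 5.53
position: [0.5421, 0.155, 0.3155]
ee_rot: [-0.0, 0.999, -0.054, 0.001]
contact_force: [0.2, -0.5, 0.2]
width: 0.048
gripper_force: 0.0
```

carry_out(
  linear=[
    [0,0,-0.055],
    [0,0,-0.055],
    [0,0,-0.055],
    [0,0,-0.055],
    [0,0,0],
    [0,0,0],
  ],
  angular=[
    [0,0,0],
    [0,0,0],
    [0,0,0],
    [0,0,0],
    [0,0,0],
    [0,0,0],
  ],
  hand=[0.7,0.7,0.7,0.7,0.7,0.7],
)

```text
clock: 6.03
position: [0.5407, 0.1547, 0.2024]
ee_rot: [0.001, 0.999, -0.054, -0.003]
contact_force: [0.3, 0.4, -0.3]
width: 0.0596
gripper_force: 0.0
```

carry_out(
  linear=[
    [0,0,0],
    [0,0,0],
    [0,0,0],
    [0,0,0],
    [0,0,0],
    [0,0,0],
  ],
  angular=[
    [0,0,0],
    [0,0,0],
    [0,0,0],
    [0,0,0],
    [0,0,0],
    [0,0,0],
  ],
  hand=[0.2,0.2,0.2,0.2,0.2,0.2],
)

```text
clock: 6.53
position: [0.5426, 0.1551, 0.2063]
ee_rot: [-0.0, 0.999, -0.054, 0.002]
contact_force: [0.2, 1.1, 7.4]
width: 0.0319
gripper_force: 30.9
```

carry_out(
  linear=[
    [0,0,0.067],
    [0,0,0.067],
    [0,0,0.067],
    [0.012,-0.069,0],
    [0.012,-0.069,0],
    [0.012,-0.069,0],
    [0.012,-0.069,0],
    [0.012,-0.069,0],
  ],
  angular=[
    [0,0,0],
    [0,0,0],
    [0,0,0],
    [0,0,0.27],
    [0,0,0.27],
    [0,0,0.27],
    [0,0,0.27],
    [0,0,0.27],
  ],
  hand=[0.2,0.2,0.2,0.2,0.2,0.2,0.2,0.2],
)

```text
clock: 7.2
position: [0.5714, -0.0188, 0.3052]
ee_rot: [-0.0, 1.0, 0.0, -0.0]
contact_force: [0.7, -0.5, -1.6]
width: 0.0321
gripper_force: 30.8
```

carry_out(
  linear=[
    [0.012,-0.069,0],
    [0.012,-0.069,0],
    [0.012,-0.069,0],
    [0.012,-0.069,0],
    [0.012,-0.069,0],
    [0,0,0],
    [0,0,0],
  ],
  angular=[
    [0,0,0],
    [0,0,0],
    [0,0,0],
    [0,0,0],
    [0,0,0],
    [0,0,0],
    [0,0,0],
  ],
  hand=[0.2,0.2,0.2,0.2,0.2,0.2,0.2],
)

```text
clock: 7.78
position: [0.6017, -0.192, 0.3045]
ee_rot: [-0.0, 1.0, -0.002, -0.001]
contact_force: [-0.4, 0.3, -2.1]
width: 0.0316
gripper_force: 31.0
```

carry_out(
  linear=[
    [0,0,-0.05],
    [0,0,-0.05],
    [0,0,-0.05],
    [0,0,-0.036],
    [0,0,-0.006],
    [0,0,0],
    [0,0,0],
  ],
  angular=[
    [0,0,0],
    [0,0,0],
    [0,0,0],
    [0,0,0],
    [0,0,0],
    [0,0,0],
    [0,0,0],
  ],
  hand=[0.2,0.2,0.2,0.2,0.2,0.2,0.2],
)

```text
clock: 8.37
position: [0.6021, -0.1893, 0.2099]
ee_rot: [0.0, 1.0, -0.0, 0.0]
contact_force: [-0.2, -0.2, -2.0]
width: 0.0315
gripper_force: 31.1
```

carry_out(
  linear=[
    [0,0,-0.004],
    [0,0,-0.003],
    [0,0,0],
    [0,0,0],
    [0,0,0],
    [0,0,0.03],
    [0,0,0.07],
    [0,0,0.07],
  ],
  angular=[
    [0,0,0],
    [0,0,0],
    [0,0,0],
    [0,0,0],
    [0,0,0],
    [0,0,0],
    [0,0,0],
    [0,0,0],
  ],
  hand=[0.2,0.2,0.6,0.6,0.6,0.6,0.6,0],
)

```text
clock: 9.03
position: [0.6013, -0.1899, 0.2904]
ee_rot: [-0.001, 1.0, -0.001, -0.002]
contact_force: [1.6, -0.3, -0.4]
width: 0.0402
gripper_force: 0.0
```

carry_out(
  linear=[
    [-0.01,-0.01,0.07],
    [-0.01,-0.01,0.07],
    [-0.01,-0.01,0.07],
    [-0.01,-0.01,0.05],
    [-0.01,-0.01,0.05],
    [0,0,0],
    [0,0,0],
  ],
  angular=[
    [0,0,0],
    [0,0,0],
    [0,0,0],
    [0,0,0],
    [0,0,0],
    [0,0,0],
    [0,0,0],
  ],
  hand=[0,0,0,0,0,0,0],
)

```text
clock: 9.62
position: [0.5766, -0.2153, 0.4481]
ee_rot: [0.001, 1.0, -0.001, 0.002]
contact_force: [-0.4, -0.8, -0.4]
width: -0.0003
gripper_force: 0.0
```

```bash
python3 - <<'E'
from h import *
s,im,c=snap("wrist","w2");print(s["position"],s["width"])
E
```

```text
[ 0.57664393 -0.21530723  0.44807011] -0.0003468428866627065
```

View pics/w2.png

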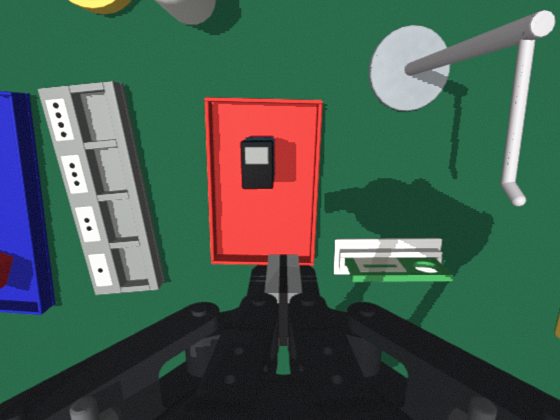

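The unit stands in the reject tray at (257,163). The tag's top edge runs (352-450, 277), with the eye at the right (427,268), towards -y. The hook wire runs from (541,22) to the tip (518,200). Next a closer look at the carrier.

carry_out(
  linear=[
    [0.0066,0.0615,-0.014],
    [0.0066,0.0615,-0.014],
    [0.0066,0.0615,-0.014],
    [0.0066,0.0615,-0.014],
    [0.0066,0.0615,-0.014],
    [0.0066,0.0615,-0.014],
    [0.0066,0.0615,-0.014],
    [0,0,0],
  ],
  angular=[
    [0,0,0],
    [0,0,0],
    [0,0,0],
    [0,0,0],
    [0,0,0],
    [0,0,0],
    [0,0,0],
    [0,0,0],
  ],
  hand=[0,0,0,0,0,0,0,0],
)

```text
clock: 10.33
position: [0.5993, 0.0055, 0.3932]
ee_rot: [-0.002, 1.0, 0.002, -0.003]
contact_force: [-1.0, 0.7, 0.4]
width: 0.0001
gripper_force: 0.0
```

```bash
python3 - <<'E'
from h import *
s,im,c=snap("wrist","w3");print(s["position"])
cv2.imwrite("pics/w3c.png",cv2.resize(im[30:330,180:400,::-1],None,fx=2,fy=2,interpolation=cv2.INTER_CUBIC))
E
```

```text
[0.59928525 0.00553362 0.39315521]
```

View pics/w3c.png

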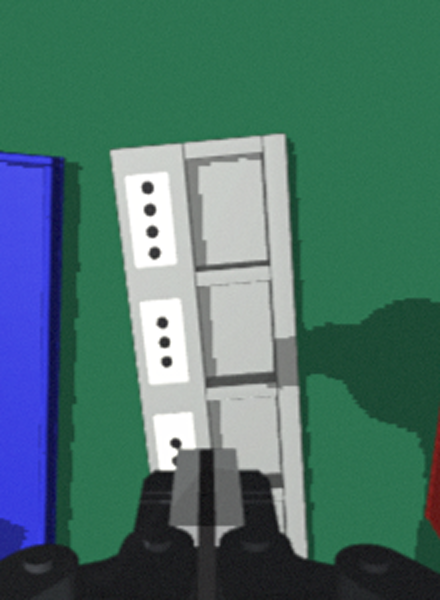

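```bash
python3 - <<'E'
from h import *
def L(n):
    s,im=pickle.load(open(f"pics/{n}.pkl","rb"));return s,im,cam("wrist",s)
s,im,c=L("w3")
f=lambda p:(p[0]/2+180-.25,p[1]/2+30-.25)
for n,ps in dict(top=[(110,150),(285,134)],right=[(285,134),(307,555)],lipL=[(183,145),(189,170),(196,268),(207,385)],lipR=[(262,136),(270,265),(278,390)],pk4=[(188,157),(264,150),(196,270),(271,262)]).items():
    print(n,ray(c,[f(p) for p in ps],.025).round(4)[:,:2].tolist())
for n,ps in dict(w1=[(413,71),(495,64),(478,274),(412,279)],w2=[(40,90),(124,82),(160,289),(97,294)]).items():
    s,im,c=L(n)
    P=ray(c,ps,.025)[:,:2];print(n,P.round(4).tolist(),P.mean(0).round(4),"len",np.linalg.norm(P[0]-P[3]).round(4),np.linalg.norm(P[1]-P[2]).round(4),"w",np.linalg.norm(P[0]-P[1]).round(4), np.degrees(np.arctan2(*(P[1]-P[2])[::-1])), np.degrees(np.arctan2(*(P[0]-P[3])[::-1])))
    hsv=cv2.cvtColor(im,cv2.COLOR_RGB2HSV);m=((hsv[...,1]<40)&(hsv[...,2]>90)).astype(np.uint8)
    m=cv2.morphologyEx(m,cv2.MORPH_CLOSE,np.ones((15,15)))
    for q in cv2.findContours(m,0,2)[0]:
        if cv2.contourArea(q)>8000: print(cv2.boundingRect(q),cv2.boxPoints(cv2.minAreaRect(q)).round(1).tolist())
E
```

```text
top [[0.6755, 0.0551], [0.6831, -0.0283]]
right [[0.6831, -0.0283], [0.4549, -0.0496]]
lipL [[0.6779, 0.0201], [0.6665, 0.0173], [0.6192, 0.0139], [0.5572, 0.0081]]
lipR [[0.6822, -0.0174], [0.6209, -0.0232], [0.5546, -0.0295]]
pk4 [[0.6725, 0.0178], [0.6758, -0.0185], [0.6182, 0.0139], [0.6224, -0.0236]]
w1 [[0.6751, 0.0606], [0.6823, -0.0279], [0.4301, -0.0515], [0.4227, 0.0335]] [0.5525 0.0037] len 0.2538 0.2534 w 0.0887 5.359857628524925 6.111493644870324
(408, 63, 88, 217) [[407.0, 278.8999938964844], [410.3999938964844, 61.70000076293945], [495.1000061035156, 63.0], [491.79998779296875, 280.20001220703125]]
w2 [[0.674, 0.052], [0.6822, -0.0413], [0.4295, -0.0547], [0.4224, 0.0284]] [ 0.552  -0.0039] len 0.2527 0.253 w 0.0937 3.02343031296355 5.36327790840504
(38, 81, 121, 214) [[37.5, 88.80000305175781], [110.5999984741211, 72.5], [158.5, 288.3999938964844], [85.5, 304.70001220703125]]
(369, 10, 191, 196) [[348.1000061035156, 172.1999969482422], [386.1000061035156, -21.200000762939453], [562.0999755859375, 13.399999618530273], [524.0999755859375, 206.8000030517578]]
```

carry_out(
  linear=[
    [-0.025,0.0586,0.014],
    [-0.025,0.0586,0.014],
    [-0.025,0.0586,0.014],
    [-0.025,0.0586,0.014],
    [-0.025,0.0586,0.014],
    [-0.025,0.0586,0.014],
    [-0.025,0.0586,0.014],
    [-0.025,0.0586,0.014],
  ],
  angular=[
    [0,0,0],
    [0,0,0],
    [0,0,0],
    [0,0,0],
    [0,0,0],
    [0,0,0],
    [0,0,0],
    [0,0,0],
  ],
  hand=[0,0,0,0,0,0,0,0],
)

```text
clock: 11.05
position: [0.4994, 0.2349, 0.4522]
ee_rot: [0.001, 1.0, -0.001, -0.001]
contact_force: [0.9, -0.2, -0.6]
width: 0.0002
gripper_force: 0.0
```

carry_out(
  linear=[
    [0,0,0],
    [0,0,0],
  ],
  angular=[
    [0,0,0],
    [0,0,0],
  ],
  hand=[0,0],
)

```text
clock: 11.22
position: [0.4996, 0.2351, 0.4524]
ee_rot: [0.001, 1.0, 0.001, -0.0]
contact_force: [-0.3, -0.9, -0.1]
width: -0.0001
gripper_force: 0.0
```

```bash
cat > look.py <<'E'
import sys
from h import *
s,im,c=snap("wrist",sys.argv[1]);print(s["position"].round(4),s["clock"])
roi=[proj(c,p+(z,)) for p,z in [((.675,.345),.089),((.655,.085),.089),((.40,.105),.089),((.41,.37),.089)]]
k=[(i,j) for i,j in roi]
for o in caps(im,c,roi=k,minA=300):print(*o)
E
python3 look.py w4
```

```text
[0.4996 0.2351 0.4524] 11.2167
[0.4536 0.1676] -25.1 [48.8 33.1] [348. 226.]
[0.4595 0.33  ] -28.6 [49.5 32.6] [193. 222.]
[0.547  0.3199] -11.6 [47.2 31.8] [196. 138.]
[0.6357 0.3193] -3.5 [51.1 32. ] [190.  37.]
```

carry_out(
  linear=[
    [-0.0153,-0.0225,-0.06],
    [-0.0153,-0.0225,-0.06],
    [-0.0153,-0.0225,-0.06],
    [-0.0153,-0.0225,-0.06],
    [-0.0153,-0.0225,-0.06],
    [-0.0153,-0.0225,-0.06],
    [0,0,0],
    [0,0,0],
  ],
  angular=[
    [0,0,-0.91],
    [0,0,-0.91],
    [0,0,-0.91],
    [0,0,-0.91],
    [0,0,-0.91],
    [0,0,-0.91],
    [0,0,0],
    [0,0,0],
  ],
  hand=[0,0,0,0,0,0,0,0],
)

```text
clock: 11.93
position: [0.4538, 0.1655, 0.2715]
ee_rot: [0.001, 0.976, -0.218, -0.002]
contact_force: [0.5, 0.0, 0.2]
width: 0.0003
gripper_force: 0.0
```

carry_out(
  linear=[
    [0,0,-0.006],
    [0,0,-0.006],
    [0,0,-0.006],
    [0,0,-0.005],
    [0,0,-0.005],
    [0,0,-0.004],
    [0,0,-0.004],
    [0,0,0],
  ],
  angular=[
    [0,0,0],
    [0,0,0],
    [0,0,0],
    [0,0,0],
    [0,0,0],
    [0,0,0],
    [0,0,0],
    [0,0,0],
  ],
  hand=[0,0,0,0,0,0,0,0],
)

```text
clock: 12.6
position: [0.4549, 0.1676, 0.2555]
ee_rot: [-0.001, 0.976, -0.217, 0.001]
contact_force: [0.9, 0.8, 3.2]
width: -0.0002
gripper_force: 1.6
```

carry_out(
  linear=[
    [0,0,-0.004],
    [0,0,0],
    [0,0,0],
  ],
  angular=[
    [0,0,0],
    [0,0,0],
    [0,0,0],
  ],
  hand=[0,0,0],
)

```text
clock: 12.85
position: [0.455, 0.1676, 0.2553]
ee_rot: [-0.001, 0.976, -0.217, 0.002]
contact_force: [-3.0, -0.1, 16.1]
width: 0.0002
gripper_force: 8.3
```

Home (0.2553 at 16 N). A firmer push, then grip.

carry_out(
  linear=[
    [0,0,-0.005],
    [0,0,0],
    [0,0,0.045],
    [-0.0015,0,0.04],
    [-0.0015,0,0.04],
    [0,0,0],
    [0,0,0],
    [0,0,0],
  ],
  angular=[
    [0,0,0],
    [0,0,0],
    [0,0,0],
    [0,0,0],
    [0,0,0],
    [0,0,0],
    [0,0,0],
    [0,0,0],
  ],
  hand=[0,0,0,0.7,0.7,0.7,0.7,0.7],
)

```text
clock: 13.52
position: [0.452, 0.1671, 0.312]
ee_rot: [0.0, 0.976, -0.217, -0.001]
contact_force: [0.5, 0.1, -0.6]
width: 0.0592
gripper_force: 0.0
```

carry_out(
  linear=[
    [0,0,-0.053],
    [0,0,-0.053],
    [0,0,-0.053],
    [0,0,-0.053],
    [0,0,0],
    [0,0,0],
  ],
  angular=[
    [0,0,0],
    [0,0,0],
    [0,0,0],
    [0,0,0],
    [0,0,0],
    [0,0,0],
  ],
  hand=[0.7,0.7,0.7,0.7,0.7,0.7],
)

```text
clock: 14.02
position: [0.4515, 0.1669, 0.2048]
ee_rot: [0.001, 0.976, -0.217, -0.003]
contact_force: [-0.0, 0.3, 0.5]
width: 0.0599
gripper_force: 0.0
```

carry_out(
  linear=[
    [0,0,0],
    [0,0,0],
    [0,0,0],
    [0,0,0],
    [0,0,0],
    [0,0,0],
  ],
  angular=[
    [0,0,0],
    [0,0,0],
    [0,0,0],
    [0,0,0],
    [0,0,0],
    [0,0,0],
  ],
  hand=[0.2,0.2,0.2,0.2,0.2,0.2],
)

```text
clock: 14.52
position: [0.4532, 0.1672, 0.208]
ee_rot: [-0.001, 0.976, -0.217, 0.001]
contact_force: [-0.4, -0.7, 6.6]
width: 0.032
gripper_force: 31.5
```

carry_out(
  linear=[
    [0,0,0.08],
    [0,0,0.08],
    [0.0029,-0.0625,0],
    [0.0029,-0.0625,0],
    [0.0029,-0.0625,0],
    [0.0029,-0.0625,0],
    [0.0029,-0.0625,0],
    [0.0029,-0.0625,0],
  ],
  angular=[
    [0,0,0],
    [0,0,0],
    [0,0,0.95],
    [0,0,0.95],
    [0,0,0.95],
    [0,0,0.95],
    [0,0,0.95],
    [0,0,0.95],
  ],
  hand=[0.2,0.2,0.2,0.2,0.2,0.2,0.2,0.2],
)

```text
clock: 15.18
position: [0.4606, -0.0216, 0.2868]
ee_rot: [-0.0, 1.0, 0.011, -0.0]
contact_force: [0.1, 0.2, -2.1]
width: 0.0315
gripper_force: 31.3
```

carry_out(
  linear=[
    [0,0,0],
    [0,0,0],
    [0,0,0],
    [0,0,0],
  ],
  angular=[
    [0,0,0.95],
    [0,0,0],
    [0,0,0],
    [0,0,0],
  ],
  hand=[0.2,0.2,0.2,0.2],
)

```text
clock: 15.52
position: [0.4609, -0.0198, 0.2866]
ee_rot: [-0.0, 0.999, 0.047, -0.0]
contact_force: [0.1, -0.3, -1.6]
width: 0.0315
gripper_force: 31.5
```

```bash
python3 - <<'E'
from h import *
s,im,c=snap("wrist","w5");print(s["position"],np.degrees(rot(s["ee_rot"]).as_euler("zyx")))
cv2.imwrite("pics/w5c.png",cv2.resize(im[100:420,160:400,::-1],None,fx=1.8,fy=1.8))
E
```

```text
[ 0.46086931 -0.01975738  0.28656477] [-5.34581211e+00 -4.34690104e-02 -1.79971262e+02]
```

View pics/w5c.png

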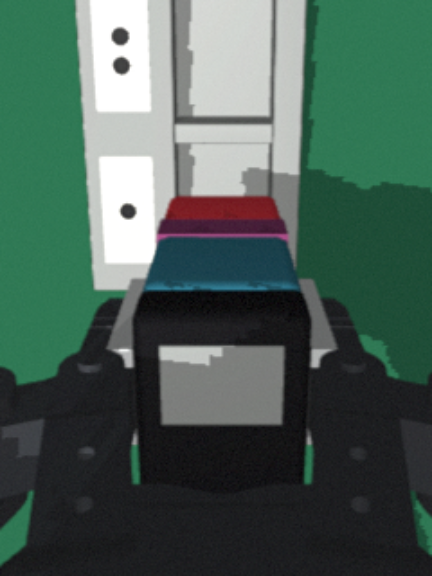

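The unit is held square above pocket 1. The pocket lips are at crop columns 175 and 272, and the divider at rows 123-142.

```bash
python3 - <<'E'
from h import *
s,im=pickle.load(open("pics/w5.pkl","rb"));c=cam("wrist",s)
f=lambda p:(p[0]/1.8+160,p[1]/1.8+100)
u=np.array([np.cos(np.radians(5.4)),np.sin(np.radians(5.4))])
b=ray(c,[f((223,123)),f((223,142))],.025)[:,:2];print(b,b.mean(0)-.031*u)
print(ray(c,[f((176,142)),f((272,142))],.025)[:,:2])
# unit underside front edge seen at z
print(ray(c,[f((170,199)),f((288,199))],s["position"][2]-.204)[:,:2]-s["position"][:2])
E
```

```text
[[ 0.49555494 -0.01570997]
 [ 0.48820056 -0.01640755]] [ 0.46101533 -0.01897611]
[[ 0.48649862  0.00168912]
 [ 0.48997485 -0.03527358]]
[[ 0.01987084  0.0186786 ]
 [ 0.02316822 -0.01637371]]
```

carry_out(
  linear=[
    [0.002,0.002,-0.05],
    [0,0,-0.05],
    [0,0,0],
    [0,0,-0.012],
    [0,0,-0.012],
    [0,0,-0.012],
    [0,0,0],
  ],
  angular=[
    [0,0,0],
    [0,0,0],
    [0,0,0],
    [0,0,0],
    [0,0,0],
    [0,0,0],
    [0,0,0],
  ],
  hand=[0.2,0.2,0.2,0.2,0.2,0.2,0.2],
)

```text
clock: 16.15
position: [0.4622, -0.0192, 0.2184]
ee_rot: [-0.0, 0.999, 0.047, -0.0]
contact_force: [0.5, 0.0, -2.4]
width: 0.0316
gripper_force: 31.4
```

carry_out(
  linear=[
    [0,0,-0.008],
    [0,0,-0.008],
    [0,0,0],
    [0,0,0],
  ],
  angular=[
    [0,0,0],
    [0,0,0],
    [0,0,0],
    [0,0,0],
  ],
  hand=[0.2,0.2,0.2,0.2],
)

```text
clock: 16.48
position: [0.4622, -0.0194, 0.2107]
ee_rot: [0.0, 0.999, 0.047, -0.0]
contact_force: [-0.1, -0.4, -2.0]
width: 0.0315
gripper_force: 31.5
```

carry_out(
  linear=[
    [0,0,-0.004],
    [0,0,0],
    [0,0,0],
    [0,0,0],
    [0,0,0],
    [0,0,0.07],
    [0,0,0.07],
    [0,0,0],
  ],
  angular=[
    [0,0,0],
    [0,0,0],
    [0,0,0],
    [0,0,0],
    [0,0,0],
    [0,0,0],
    [0,0,0],
    [0,0,0],
  ],
  hand=[0.2,0.6,0.6,0.6,0.6,0.6,0.6,0],
)

```text
clock: 17.15
position: [0.4647, -0.0198, 0.2842]
ee_rot: [0.001, 0.999, 0.047, 0.006]
contact_force: [1.2, -0.9, -0.2]
width: 0.0405
gripper_force: 0.0
```

carry_out(
  linear=[
    [0.0095,0.0635,0.0425],
    [0.0095,0.0635,0.0425],
    [0.0095,0.0635,0.0425],
    [0.0095,0.0635,0.0425],
    [0.0095,0.0635,0.0425],
    [0.0095,0.0635,0.0425],
    [0.0095,0.0635,0.0425],
    [0.0095,0.0635,0.0425],
  ],
  angular=[
    [0,0,-0.147],
    [0,0,-0.147],
    [0,0,-0.147],
    [0,0,-0.147],
    [0,0,-0.147],
    [0,0,-0.147],
    [0,0,-0.147],
    [0,0,-0.147],
  ],
  hand=[0,0,0,0,0,0,0,0],
)

```text
clock: 17.82
position: [0.4999, 0.2362, 0.4497]
ee_rot: [0.0, 1.0, -0.0, 0.0]
contact_force: [1.1, 0.1, 0.2]
width: 0.0
gripper_force: 0.0
```

carry_out(
  linear=[
    [0,0,0],
    [0,0,0],
  ],
  angular=[
    [0,0,0],
    [0,0,0],
  ],
  hand=[0,0],
)

```text
clock: 17.98
position: [0.5004, 0.2362, 0.4496]
ee_rot: [-0.0, 1.0, 0.002, 0.001]
contact_force: [-0.1, -0.5, -0.5]
width: 0.0
gripper_force: 0.0
```

```bash
python3 look.py w6
```

```text
[0.5004 0.2362 0.4496] 17.9833
[0.4595 0.3301] -28.4 [50.1 32.4] [194. 225.]
[0.547  0.3199] -11.5 [47.3 31.8] [197. 140.]
[0.6358 0.3195] -3.3 [51.3 31.7] [192.  39.]
```

carry_out(
  linear=[
    [-0.0117,0.0268,-0.0507],
    [-0.0117,0.0268,-0.0507],
    [-0.0117,0.0268,-0.0507],
    [-0.0117,0.0268,-0.0507],
    [-0.0117,0.0268,-0.0507],
    [-0.0117,0.0268,-0.0507],
    [-0.0117,0.0268,-0.0507],
    [0,0,0],
  ],
  angular=[
    [0,0,-0.885],
    [0,0,-0.885],
    [0,0,-0.885],
    [0,0,-0.885],
    [0,0,-0.885],
    [0,0,-0.885],
    [0,0,-0.885],
    [0,0,0],
  ],
  hand=[0,0,0,0,0,0,0,0],
)

```text
clock: 18.7
position: [0.4562, 0.3273, 0.2654]
ee_rot: [0.004, 0.969, -0.246, -0.005]
contact_force: [-1.4, -0.3, -0.9]
width: -0.0002
gripper_force: 0.0
```

carry_out(
  linear=[
    [0,0,-0.006],
    [0,0,-0.006],
    [0,0,-0.006],
    [0,0,-0.005],
    [0,0,-0.005],
    [0,0,-0.004],
    [0,0,-0.004],
    [0,0,0],
  ],
  angular=[
    [0,0,0],
    [0,0,0],
    [0,0,0],
    [0,0,0],
    [0,0,0],
    [0,0,0],
    [0,0,0],
    [0,0,0],
  ],
  hand=[0,0,0,0,0,0,0,0],
)

```text
clock: 19.37
position: [0.4601, 0.3277, 0.2556]
ee_rot: [-0.001, 0.969, -0.245, 0.001]
contact_force: [-0.1, -1.2, 6.1]
width: 0.0001
gripper_force: 3.1
```

carry_out(
  linear=[
    [0,0,-0.004],
    [0,0,0],
    [0,0,0],
  ],
  angular=[
    [0,0,0],
    [0,0,0],
    [0,0,0],
  ],
  hand=[0,0,0],
)

```text
clock: 19.62
position: [0.4602, 0.3279, 0.2554]
ee_rot: [-0.001, 0.969, -0.245, 0.002]
contact_force: [-3.0, -2.2, 16.4]
width: -0.0001
gripper_force: 8.1
```

Home again. Firm push, then grip with a small shift to (0.4595, 0.330).

carry_out(
  linear=[
    [0,0,-0.005],
    [0,0,0],
    [0,0,0.045],
    [0,0.002,0.04],
    [0,0.002,0.04],
    [0,0,0],
    [0,0,0],
    [0,0,0],
  ],
  angular=[
    [0,0,0],
    [0,0,0],
    [0,0,0],
    [0,0,0],
    [0,0,0],
    [0,0,0],
    [0,0,0],
    [0,0,0],
  ],
  hand=[0,0,0,0.7,0.7,0.7,0.7,0.7],
)

```text
clock: 20.28
position: [0.4592, 0.3298, 0.3113]
ee_rot: [0.0, 0.969, -0.245, 0.0]
contact_force: [0.5, -0.9, 0.0]
width: 0.0594
gripper_force: 0.0
```

carry_out(
  linear=[
    [0,0,-0.053],
    [0,0,-0.053],
    [0,0,-0.053],
    [0,0,-0.053],
    [0,0,0],
    [0,0,0],
  ],
  angular=[
    [0,0,0],
    [0,0,0],
    [0,0,0],
    [0,0,0],
    [0,0,0],
    [0,0,0],
  ],
  hand=[0.7,0.7,0.7,0.7,0.7,0.7],
)

```text
clock: 20.78
position: [0.4585, 0.3298, 0.2033]
ee_rot: [0.002, 0.969, -0.245, -0.002]
contact_force: [0.2, 0.7, 0.7]
width: 0.0598
gripper_force: 0.0
```

carry_out(
  linear=[
    [0,0,0],
    [0,0,0],
    [0,0,0],
    [0,0,0],
    [0,0,0],
    [0,0,0],
  ],
  angular=[
    [0,0,0],
    [0,0,0],
    [0,0,0],
    [0,0,0],
    [0,0,0],
    [0,0,0],
  ],
  hand=[0.2,0.2,0.2,0.2,0.2,0.2],
)

```text
clock: 21.28
position: [0.4599, 0.3307, 0.2068]
ee_rot: [-0.001, 0.969, -0.245, 0.001]
contact_force: [0.3, -0.4, 5.6]
width: 0.0319
gripper_force: 33.5
```

carry_out(
  linear=[
    [0,0,0.08],
    [0,0,0.08],
    [0.0127,-0.0689,0],
    [0.0127,-0.0689,0],
    [0.0127,-0.0689,0],
    [0.0127,-0.0689,0],
    [0.0127,-0.0689,0],
    [0.0127,-0.0689,0],
  ],
  angular=[
    [0,0,0],
    [0,0,0],
    [0,0,0.92],
    [0,0,0.92],
    [0,0,0.92],
    [0,0,0.92],
    [0,0,0.92],
    [0,0,0.92],
  ],
  hand=[0.2,0.2,0.2,0.2,0.2,0.2,0.2,0.2],
)

```text
clock: 21.95
position: [0.4969, 0.1222, 0.2852]
ee_rot: [0.0, 1.0, -0.025, -0.0]
contact_force: [0.4, 0.2, -1.7]
width: 0.0318
gripper_force: 32.5
```

carry_out(
  linear=[
    [0.0127,-0.0689,0],
    [0.0127,-0.0689,0],
    [0.0127,-0.0689,0],
    [0.0127,-0.0689,0],
    [0,0,0],
    [0,0,0],
    [0,0,0],
  ],
  angular=[
    [0,0,0.92],
    [0,0,0.92],
    [0,0,0],
    [0,0,0],
    [0,0,0],
    [0,0,0],
    [0,0,0],
  ],
  hand=[0.2,0.2,0.2,0.2,0.2,0.2,0.2],
)

```text
clock: 22.53
position: [0.5223, -0.0139, 0.285]
ee_rot: [-0.0, 0.999, 0.046, -0.001]
contact_force: [-0.4, 1.1, -2.6]
width: 0.032
gripper_force: 32.5
```

```bash
python3 - <<'E'
from h import *
s,im,c=snap("wrist","w7");print(s["position"],2*np.degrees(np.arctan2(s["ee_rot"][2],s["ee_rot"][1])))
a=cv2.resize(im[100:420,160:400,::-1],None,fx=1.8,fy=1.8);b=cv2.imread("pics/w5c.png")
cv2.imwrite("pics/w7c.png",a[:300])
E
```

```text
[ 0.52228961 -0.01388392  0.28498666] 5.296051914752276
```

View pics/w7c.png

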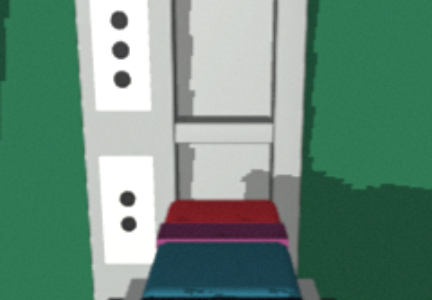

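Same alignment as before pocket 1. Applying the same small correction and lowering.

carry_out(
  linear=[
    [0.003,0.002,-0.05],
    [0,0,-0.05],
    [0,0,0],
    [0,0,-0.012],
    [0,0,-0.012],
    [0,0,-0.012],
    [0,0,0],
  ],
  angular=[
    [0,0,0],
    [0,0,0],
    [0,0,0],
    [0,0,0],
    [0,0,0],
    [0,0,0],
    [0,0,0],
  ],
  hand=[0.2,0.2,0.2,0.2,0.2,0.2,0.2],
)

```text
clock: 23.17
position: [0.5242, -0.0127, 0.217]
ee_rot: [-0.0, 0.999, 0.047, -0.0]
contact_force: [0.7, 0.0, -1.5]
width: 0.0318
gripper_force: 32.5
```

carry_out(
  linear=[
    [0,0,-0.007],
    [0,0,-0.007],
    [0,0,0],
    [0,0,0],
  ],
  angular=[
    [0,0,0],
    [0,0,0],
    [0,0,0],
    [0,0,0],
  ],
  hand=[0.2,0.2,0.2,0.2],
)

```text
clock: 23.5
position: [0.5243, -0.0132, 0.2103]
ee_rot: [0.0, 0.999, 0.047, -0.0]
contact_force: [-0.4, 0.3, -1.2]
width: 0.0317
gripper_force: 32.5
```

carry_out(
  linear=[
    [0,0,-0.003],
    [0,0,0],
    [0,0,0],
    [0,0,0],
    [0,0,0],
    [0,0,0.07],
    [0,0,0.07],
    [0,0,0],
  ],
  angular=[
    [0,0,0],
    [0,0,0],
    [0,0,0],
    [0,0,0],
    [0,0,0],
    [0,0,0],
    [0,0,0],
    [0,0,0],
  ],
  hand=[0.2,0.6,0.6,0.6,0.6,0.6,0.6,0],
)

```text
clock: 24.17
position: [0.5268, -0.0134, 0.2847]
ee_rot: [0.001, 0.999, 0.047, 0.006]
contact_force: [1.2, 0.2, -0.3]
width: 0.0403
gripper_force: 0.0
```

carry_out(
  linear=[
    [-0.006,0.0623,0.0425],
    [-0.006,0.0623,0.0425],
    [-0.006,0.0623,0.0425],
    [-0.006,0.0623,0.0425],
    [-0.006,0.0623,0.0425],
    [-0.006,0.0623,0.0425],
    [-0.006,0.0623,0.0425],
    [-0.006,0.0623,0.0425],
  ],
  angular=[
    [0,0,-0.147],
    [0,0,-0.147],
    [0,0,-0.147],
    [0,0,-0.147],
    [0,0,-0.147],
    [0,0,-0.147],
    [0,0,-0.147],
    [0,0,-0.147],
  ],
  hand=[0,0,0,0,0,0,0,0],
)

```text
clock: 24.83
position: [0.4996, 0.2376, 0.4499]
ee_rot: [-0.0, 1.0, -0.001, 0.0]
contact_force: [0.8, -0.7, -0.2]
width: 0.0001
gripper_force: 0.0
```

carry_out(
  linear=[
    [0,0,0],
    [0,0,0],
  ],
  angular=[
    [0,0,0],
    [0,0,0],
  ],
  hand=[0,0],
)

```text
clock: 25.0
position: [0.5001, 0.2375, 0.4498]
ee_rot: [-0.0, 1.0, 0.001, 0.001]
contact_force: [0.2, -0.6, -1.6]
width: 0.0001
gripper_force: 0.0
```

```bash
python3 look.py w8
```

```text
[0.5001 0.2375 0.4498] 25.0
[0.547 0.32 ] -11.7 [47.3 31.8] [199. 140.]
[0.6357 0.3193] -3.2 [51.3 31.9] [193.  39.]
```

carry_out(
  linear=[
    [0.0134,0.0236,-0.0507],
    [0.0134,0.0236,-0.0507],
    [0.0134,0.0236,-0.0507],
    [0.0134,0.0236,-0.0507],
    [0.0134,0.0236,-0.0507],
    [0.0134,0.0236,-0.0507],
    [0.0134,0.0236,-0.0507],
    [0,0,0],
  ],
  angular=[
    [0,0,-0.365],
    [0,0,-0.365],
    [0,0,-0.365],
    [0,0,-0.365],
    [0,0,-0.365],
    [0,0,-0.365],
    [0,0,-0.365],
    [0,0,0],
  ],
  hand=[0,0,0,0,0,0,0,0],
)

```text
clock: 25.72
position: [0.5468, 0.3177, 0.2646]
ee_rot: [0.003, 0.995, -0.103, -0.004]
contact_force: [0.1, -0.5, 0.1]
width: 0.0001
gripper_force: 0.0
```

carry_out(
  linear=[
    [0,0,-0.006],
    [0,0,-0.006],
    [0,0,-0.006],
    [0,0,-0.005],
    [0,0,-0.005],
    [0,0,-0.004],
    [0,0,-0.004],
    [0,0,0],
  ],
  angular=[
    [0,0,0],
    [0,0,0],
    [0,0,0],
    [0,0,0],
    [0,0,0],
    [0,0,0],
    [0,0,0],
    [0,0,0],
  ],
  hand=[0,0,0,0,0,0,0,0],
)

```text
clock: 26.38
position: [0.5474, 0.3183, 0.2603]
ee_rot: [-0.001, 0.995, -0.102, 0.003]
contact_force: [-6.3, -3.3, 27.3]
width: 0.0
gripper_force: 13.3
```

carry_out(
  linear=[
    [0,0,-0.003],
    [0,0,0],
    [0,0,0],
  ],
  angular=[
    [0,0,0],
    [0,0,0],
    [0,0,0],
  ],
  hand=[0,0,0],
)

```text
clock: 26.63
position: [0.5474, 0.3183, 0.2603]
ee_rot: [-0.002, 0.995, -0.102, 0.004]
contact_force: [-8.4, -4.2, 33.4]
width: 0.0
gripper_force: 16.4
```

Blocked (0.2603 at 33 N), so this goes to reject.

carry_out(
  linear=[
    [0,0,0.04],
    [0,0.0015,0.04],
    [0,0.0015,0.04],
    [0,0,0],
    [0,0,0],
    [0,0,0],
  ],
  angular=[
    [0,0,0],
    [0,0,0],
    [0,0,0],
    [0,0,0],
    [0,0,0],
    [0,0,0],
  ],
  hand=[0,0.7,0.7,0.7,0.7,0.7],
)

```text
clock: 27.13
position: [0.5467, 0.3198, 0.3117]
ee_rot: [0.0, 0.995, -0.102, -0.0]
contact_force: [-0.6, 0.7, 0.0]
width: 0.0595
gripper_force: 0.0
```

carry_out(
  linear=[
    [0,0,-0.054],
    [0,0,-0.054],
    [0,0,-0.054],
    [0,0,-0.054],
    [0,0,0],
    [0,0,0],
  ],
  angular=[
    [0,0,0],
    [0,0,0],
    [0,0,0],
    [0,0,0],
    [0,0,0],
    [0,0,0],
  ],
  hand=[0.7,0.7,0.7,0.7,0.7,0.7],
)

```text
clock: 27.63
position: [0.5462, 0.3197, 0.2015]
ee_rot: [0.002, 0.995, -0.102, -0.003]
contact_force: [-0.1, 0.4, 0.6]
width: 0.0596
gripper_force: 0.0
```

carry_out(
  linear=[
    [0,0,0],
    [0,0,0],
    [0,0,0],
    [0,0,0],
    [0,0,0],
    [0,0,0],
  ],
  angular=[
    [0,0,0],
    [0,0,0],
    [0,0,0],
    [0,0,0],
    [0,0,0],
    [0,0,0],
  ],
  hand=[0.2,0.2,0.2,0.2,0.2,0.2],
)

```text
clock: 28.13
position: [0.5479, 0.3205, 0.2057]
ee_rot: [-0.001, 0.995, -0.102, 0.002]
contact_force: [0.1, -0.7, 6.6]
width: 0.0315
gripper_force: 29.5
```

carry_out(
  linear=[
    [0,0,0.065],
    [0,0,0.065],
    [0,0,0.065],
    [0,0,0.065],
    [-0.0037,-0.068,0],
    [-0.0037,-0.068,0],
    [-0.0037,-0.068,0],
    [-0.0037,-0.068,0],
  ],
  angular=[
    [0,0,0],
    [0,0,0],
    [0,0,0],
    [0,0,0],
    [0,0,0.255],
    [0,0,0.255],
    [0,0,0.255],
    [0,0,0.255],
  ],
  hand=[0.2,0.2,0.2,0.2,0.2,0.2,0.2,0.2],
)

```text
clock: 28.8
position: [0.5389, 0.183, 0.3337]
ee_rot: [0.0, 0.998, -0.061, -0.0]
contact_force: [1.4, -1.4, -2.4]
width: 0.0318
gripper_force: 29.6
```

carry_out(
  linear=[
    [-0.0037,-0.068,0],
    [-0.0037,-0.068,0],
    [-0.0037,-0.068,0],
    [-0.0037,-0.068,0],
    [-0.0037,-0.068,0],
    [-0.0037,-0.068,0],
    [-0.0037,-0.068,0],
    [-0.0037,-0.068,0],
  ],
  angular=[
    [0,0,0.255],
    [0,0,0.255],
    [0,0,0.255],
    [0,0,0.255],
    [0,0,0.255],
    [0,0,0.255],
    [0,0,0],
    [0,0,0],
  ],
  hand=[0.2,0.2,0.2,0.2,0.2,0.2,0.2,0.2],
)

```text
clock: 29.47
position: [0.5241, -0.0892, 0.3336]
ee_rot: [-0.0, 1.0, -0.0, -0.0]
contact_force: [1.4, 0.4, -1.3]
width: 0.0316
gripper_force: 29.6
```

carry_out(
  linear=[
    [-0.0037,-0.068,0],
    [-0.0037,-0.068,0],
    [-0.0037,-0.068,0],
    [0,0,-0.06],
    [0,0,-0.06],
    [0,0,-0.06],
    [0,0,-0.06],
    [0,0,0],
  ],
  angular=[
    [0,0,0],
    [0,0,0],
    [0,0,0],
    [0,0,0],
    [0,0,0],
    [0,0,0],
    [0,0,0],
    [0,0,0],
  ],
  hand=[0.2,0.2,0.2,0.2,0.2,0.2,0.2,0.2],
)

```text
clock: 30.13
position: [0.5165, -0.1885, 0.2084]
ee_rot: [-0.003, 1.0, -0.001, -0.006]
contact_force: [-1.5, 0.6, -2.5]
width: 0.0316
gripper_force: 29.6
```

carry_out(
  linear=[
    [0,0,-0.007],
    [0,0,-0.004],
    [0,0,0],
    [0,0,0],
    [0,0,0],
    [0,0,0],
    [0,0,0.08],
    [0,0,0.08],
  ],
  angular=[
    [0,0,0],
    [0,0,0],
    [0,0,0],
    [0,0,0],
    [0,0,0],
    [0,0,0],
    [0,0,0],
    [0,0,0],
  ],
  hand=[0.2,0.2,0.2,0.6,0.6,0.6,0.6,0.6],
)

```text
clock: 30.8
position: [0.5186, -0.1893, 0.2878]
ee_rot: [-0.001, 1.0, -0.001, -0.002]
contact_force: [1.1, 0.0, 0.3]
width: 0.0513
gripper_force: 0.0
```

carry_out(
  linear=[
    [0.0072,0.0667,0.0275],
    [0.0072,0.0667,0.0275],
    [0.0072,0.0667,0.0275],
    [0.0072,0.0667,0.0275],
    [0.0072,0.0667,0.0275],
    [0.0072,0.0667,0.0275],
    [0.0072,0.0667,0.0275],
    [0.0072,0.0667,0.0275],
  ],
  angular=[
    [0,0,0],
    [0,0,0],
    [0,0,0],
    [0,0,0],
    [0,0,0],
    [0,0,0],
    [0,0,0],
    [0,0,0],
  ],
  hand=[0,0,0,0,0,0,0,0],
)

```text
clock: 31.47
position: [0.5478, 0.0787, 0.4]
ee_rot: [0.0, 1.0, -0.0, 0.001]
contact_force: [0.7, -0.3, -0.0]
width: 0.0004
gripper_force: 0.0
```

carry_out(
  linear=[
    [0.0072,0.0667,0.0275],
    [0.0072,0.0667,0.0275],
    [0.0072,0.0667,0.0275],
    [0.0072,0.0667,0.0275],
    [0,0,0],
    [0,0,0],
  ],
  angular=[
    [0,0,0],
    [0,0,0],
    [0,0,0],
    [0,0,0],
    [0,0,0],
    [0,0,0],
  ],
  hand=[0,0,0,0,0,0],
)

```text
clock: 31.97
position: [0.5624, 0.2121, 0.4547]
ee_rot: [-0.0, 1.0, 0.001, 0.001]
contact_force: [0.1, -0.1, 0.6]
width: 0.0001
gripper_force: 0.0
```

```bash
python3 look.py w9; python3 -c "
from h import *
s,im,c=snap('top','t9')
cv2.imwrite('pics/t9c.png',cv2.resize(im[110:300,110:440,::-1],None,fx=2.4,fy=2.4,interpolation=cv2.INTER_CUBIC))"
```

```text
[0.5624 0.2121 0.4547] 31.9667
[0.4204 0.2241] 87.9 [239.9  83.6] [279. 301.]
[0.6371 0.3194] -3.4 [45.8 32.9] [172. 109.]
```

View pics/t9c.png

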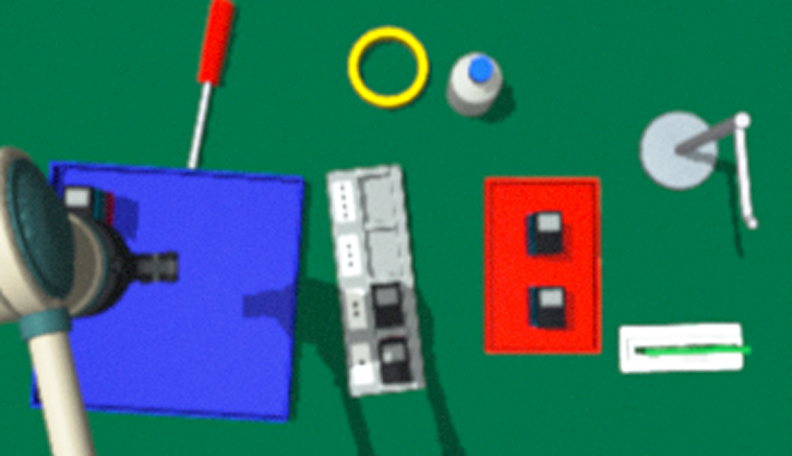

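Pockets 1 and 2 and both rejects are in place. Only the unit at (0.636, 0.319) remains; pressing it.

carry_out(
  linear=[
    [0.0211,0.0307,-0.0522],
    [0.0211,0.0307,-0.0522],
    [0.0211,0.0307,-0.0522],
    [0.0211,0.0307,-0.0522],
    [0.0211,0.0307,-0.0522],
    [0.0211,0.0307,-0.0522],
    [0.0211,0.0307,-0.0522],
    [0,0,0],
  ],
  angular=[
    [0,0,-0.103],
    [0,0,-0.103],
    [0,0,-0.103],
    [0,0,-0.103],
    [0,0,-0.103],
    [0,0,-0.103],
    [0,0,-0.103],
    [0,0,0],
  ],
  hand=[0,0,0,0,0,0,0,0],
)

```text
clock: 32.73
position: [0.6368, 0.3177, 0.2638]
ee_rot: [0.001, 1.0, -0.03, -0.004]
contact_force: [0.6, 0.2, -0.6]
width: -0.0002
gripper_force: 0.0
```

carry_out(
  linear=[
    [0,0,-0.006],
    [0,0,-0.006],
    [0,0,-0.006],
    [0,0,-0.005],
    [0,0,-0.005],
    [0,0,-0.004],
    [0,0,-0.004],
    [0,0,0],
  ],
  angular=[
    [0,0,0],
    [0,0,0],
    [0,0,0],
    [0,0,0],
    [0,0,0],
    [0,0,0],
    [0,0,0],
    [0,0,0],
  ],
  hand=[0,0,0,0,0,0,0,0],
)

```text
clock: 33.4
position: [0.6364, 0.3169, 0.2555]
ee_rot: [-0.0, 1.0, -0.03, 0.001]
contact_force: [-0.7, -0.3, 6.9]
width: 0.0
gripper_force: 3.1
```

carry_out(
  linear=[
    [0,0,-0.003],
    [0,0,0],
    [0,0,0],
  ],
  angular=[
    [0,0,0],
    [0,0,0],
    [0,0,0],
  ],
  hand=[0,0,0],
)

```text
clock: 33.65
position: [0.6364, 0.317, 0.2555]
ee_rot: [-0.0, 1.0, -0.029, 0.002]
contact_force: [-2.1, -2.3, 11.5]
width: 0.0002
gripper_force: 5.6
```

carry_out(
  linear=[
    [0,0,-0.004],
    [0,0,-0.004],
    [0,0,0],
  ],
  angular=[
    [0,0,0],
    [0,0,0],
    [0,0,0],
  ],
  hand=[0,0,0],
)

```text
clock: 33.9
position: [0.6364, 0.317, 0.2553]
ee_rot: [-0.001, 1.0, -0.029, 0.003]
contact_force: [-6.7, -3.6, 25.8]
width: -0.0
gripper_force: 12.9
```

carry_out(
  linear=[
    [0,0,0.045],
    [0,0.002,0.04],
    [0,0.002,0.04],
    [0,0,0],
    [0,0,0],
    [0,0,0],
  ],
  angular=[
    [0,0,0],
    [0,0,0],
    [0,0,0],
    [0,0,0],
    [0,0,0],
    [0,0,0],
  ],
  hand=[0,0.7,0.7,0.7,0.7,0.7],
)

```text
clock: 34.4
position: [0.636, 0.3194, 0.3095]
ee_rot: [0.0, 1.0, -0.029, -0.0]
contact_force: [-0.3, 0.3, -0.4]
width: 0.0592
gripper_force: 0.0
```

carry_out(
  linear=[
    [0,0,-0.053],
    [0,0,-0.053],
    [0,0,-0.053],
    [0,0,-0.053],
    [0,0,0],
    [0,0,0],
  ],
  angular=[
    [0,0,0],
    [0,0,0],
    [0,0,0],
    [0,0,0],
    [0,0,0],
    [0,0,0],
  ],
  hand=[0.7,0.7,0.7,0.7,0.7,0.7],
)

```text
clock: 34.9
position: [0.6355, 0.3193, 0.2008]
ee_rot: [0.001, 1.0, -0.029, -0.003]
contact_force: [-0.2, 0.4, 0.6]
width: 0.06
gripper_force: 0.0
```

carry_out(
  linear=[
    [0,0,0],
    [0,0,0],
    [0,0,0],
    [0,0,0],
    [0,0,0],
    [0,0,0],
  ],
  angular=[
    [0,0,0],
    [0,0,0],
    [0,0,0],
    [0,0,0],
    [0,0,0],
    [0,0,0],
  ],
  hand=[0.2,0.2,0.2,0.2,0.2,0.2],
)

```text
clock: 35.4
position: [0.6372, 0.3201, 0.2057]
ee_rot: [-0.001, 1.0, -0.029, 0.002]
contact_force: [0.5, -0.3, 6.7]
width: 0.0315
gripper_force: 34.2
```

carry_out(
  linear=[
    [0,0,0.08],
    [0,0,0.08],
    [-0.0103,-0.0655,0],
    [-0.0103,-0.0655,0],
    [-0.0103,-0.0655,0],
    [-0.0103,-0.0655,0],
    [-0.0103,-0.0655,0],
    [-0.0103,-0.0655,0],
  ],
  angular=[
    [0,0,0],
    [0,0,0],
    [0,0,0.19],
    [0,0,0.19],
    [0,0,0.19],
    [0,0,0.19],
    [0,0,0.19],
    [0,0,0.19],
  ],
  hand=[0.2,0.2,0.2,0.2,0.2,0.2,0.2,0.2],
)

```text
clock: 36.07
position: [0.6046, 0.122, 0.2833]
ee_rot: [0.0, 1.0, 0.017, -0.001]
contact_force: [0.4, -0.7, -1.8]
width: 0.0318
gripper_force: 33.2
```

carry_out(
  linear=[
    [-0.0103,-0.0655,0],
    [-0.0103,-0.0655,0],
    [-0.0103,-0.0655,0],
    [-0.0103,-0.0655,0],
    [0,0,0],
    [0,0,0],
    [0,0,0],
  ],
  angular=[
    [0,0,0.19],
    [0,0,0.19],
    [0,0,0.19],
    [0,0,0.19],
    [0,0,0],
    [0,0,0],
    [0,0,0],
  ],
  hand=[0.2,0.2,0.2,0.2,0.2,0.2,0.2],
)

```text
clock: 36.65
position: [0.5848, -0.0075, 0.2835]
ee_rot: [-0.0, 0.999, 0.046, -0.0]
contact_force: [0.6, 0.0, -1.6]
width: 0.0313
gripper_force: 33.3
```

```bash
python3 - <<'E'
from h import *
s,im,c=snap("wrist","w10");print(s["position"],2*np.degrees(np.arctan2(s["ee_rot"][2],s["ee_rot"][1])))
a=cv2.resize(im[100:420,160:400,::-1],None,fx=1.8,fy=1.8)
cv2.imwrite("pics/w10c.png",a[:300])
E
```

```text
[ 0.58479278 -0.00748995  0.28349141] 5.287518334346204
```

View pics/w10c.png

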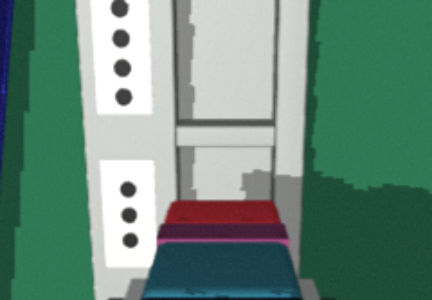

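Three-dot pocket, same alignment. Lowering.

carry_out(
  linear=[
    [0.001,0.002,-0.05],
    [0,0,-0.05],
    [0,0,0],
    [0,0,-0.012],
    [0,0,-0.012],
    [0,0,-0.012],
    [0,0,0],
  ],
  angular=[
    [0,0,0],
    [0,0,0],
    [0,0,0],
    [0,0,0],
    [0,0,0],
    [0,0,0],
    [0,0,0],
  ],
  hand=[0.2,0.2,0.2,0.2,0.2,0.2,0.2],
)

```text
clock: 37.28
position: [0.5855, -0.0063, 0.2153]
ee_rot: [-0.0, 0.999, 0.047, -0.0]
contact_force: [-1.1, -0.6, -1.8]
width: 0.0314
gripper_force: 33.2
```

carry_out(
  linear=[
    [0,0,-0.005],
    [0,0,-0.005],
    [0,0,-0.002],
    [0,0,0],
  ],
  angular=[
    [0,0,0],
    [0,0,0],
    [0,0,0],
    [0,0,0],
  ],
  hand=[0.2,0.2,0.2,0.2],
)

```text
clock: 37.62
position: [0.5855, -0.0067, 0.2096]
ee_rot: [0.0, 0.999, 0.047, -0.0]
contact_force: [-0.1, 0.0, -1.4]
width: 0.0319
gripper_force: 33.2
```

```bash
python3 - <<'E'
from h import *
s,im=pickle.load(open("pics/w2.pkl","rb"))
cv2.imwrite("pics/w2tag.png",cv2.resize(im[225:300,320:470,::-1],None,fx=5,fy=5,interpolation=cv2.INTER_CUBIC))
E
```

```text
(no output)
```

View pics/w2tag.png

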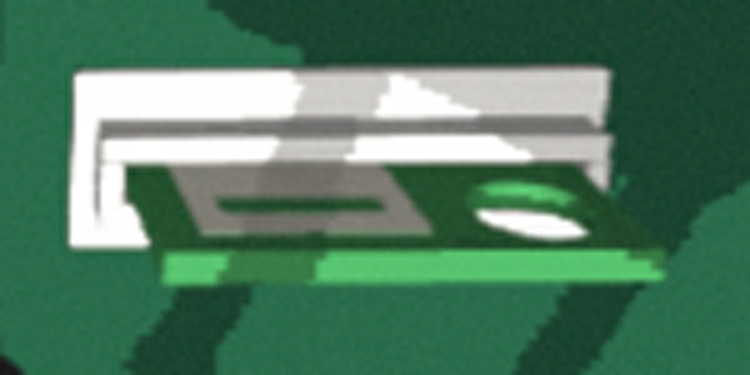

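Release pending. The tag crop shows the top edge from (160,267) to (665,267) in crop pixels. Computing the tag and hook geometry.

carry_out(
  linear=[
    [0,0,0],
    [0,0,0],
    [0,0,0],
    [0,0,0],
    [0,0,0.07],
    [0,0,0.07],
    [0,0,0.07],
    [0,0,0.07],
  ],
  angular=[
    [0,0,0],
    [0,0,0],
    [0,0,0],
    [0,0,0],
    [0,0,0],
    [0,0,0],
    [0,0,0],
    [0,0,0],
  ],
  hand=[0.6,0.6,0.6,0.6,0.6,0.6,0.6,0],
)

```text
clock: 38.28
position: [0.5853, -0.0066, 0.3513]
ee_rot: [0.0, 0.999, 0.047, -0.0]
contact_force: [0.1, -0.7, 0.1]
width: 0.0404
gripper_force: 0.0
```

```bash
python3 - <<'E'
from h import *
s,im=pickle.load(open("pics/w2.pkl","rb"));w=cam("wrist",s);t=cam("top");d=cam("side")
f=lambda p:(p[0]/5+320,p[1]/5+225)
P=ray(w,[f((162,267)),f((664,267))],.065);print("tag top",P.round(4),np.linalg.norm(P[0]-P[1]))
print("block",ray(w,[f((72,72)),f((608,68)),f((72,246))],.02).round(4))
print("tip w/t",two(w,(518,200),t,(422,203)),two(w,(518,200),d,(276,272)),two(t,(422,203),d,(276,272)))
print("post",two(w,(541,22),t,(420,160)),two(t,(420,160),d,(340,264)))
print("wire bend plane .2", ray(w,[(508,180),(526,40)],.2))
sm=cv2.imread("pics/side0.png")[:,:,::-1].copy()
cv2.imwrite("pics/hook.png",np.hstack([cv2.resize(im[0:220,470:560,::-1],None,fx=2.7,fy=2.7),cv2.resize(sm[245:365,240:360,::-1],(550,594),interpolation=cv2.INTER_CUBIC)])) if 0 else None
a=cv2.resize(im[0:210,460:560,::-1],(285,599),interpolation=cv2.INTER_CUBIC);b=cv2.resize(sm[250:380,245:365,::-1],(505,599),interpolation=cv2.INTER_CUBIC)
cv2.imwrite("pics/hook.png",np.hstack([a,b]))
E
```

```text
tag top [[ 0.4652 -0.2954  0.065 ]
 [ 0.4649 -0.412   0.065 ]] 0.11662986398965275
block [[ 0.4962 -0.2799  0.02  ]
 [ 0.497  -0.4153  0.02  ]
 [ 0.4478 -0.2819  0.02  ]]
tip w/t [ 0.5950682  -0.36417345  0.20915272] [ 0.59804834 -0.3658938   0.20854921] [ 0.59747711 -0.36453098  0.20631879]
post [ 0.69850142 -0.36695031  0.19695235] [ 0.69416882 -0.36236644  0.21004198]
wire bend plane .2 [[ 0.60702975 -0.36258286  0.2       ]
 [ 0.69059926 -0.35768641  0.2       ]]
```

View pics/hook.png

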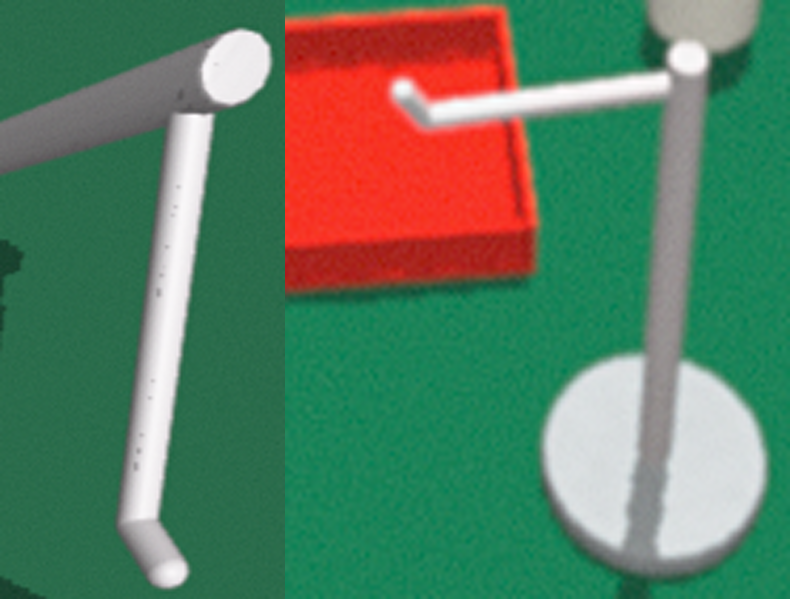

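carry_out(
  linear=[
    [-0.015,-0.0396,-0.006],
    [-0.015,-0.0396,-0.006],
    [-0.015,-0.0396,-0.006],
    [-0.015,-0.0396,-0.006],
    [-0.015,-0.0396,-0.006],
    [-0.015,-0.0396,-0.006],
    [-0.015,-0.0396,-0.006],
    [-0.015,-0.0396,-0.006],
  ],
  angular=[
    [0,0,0.923],
    [0,0,0.923],
    [0,0,0.923],
    [0,0,0.923],
    [0,0,0.923],
    [0,0,0.923],
    [0,0,0.923],
    [0,0,0.923],
  ],
  hand=[0.3,0.3,0.3,0.3,0.3,0.3,0.3,0.3],
)

```text
clock: 38.95
position: [0.525, -0.1659, 0.3257]
ee_rot: [0.0, 0.941, 0.337, 0.0]
contact_force: [0.5, -0.4, 0.3]
width: 0.0253
gripper_force: 0.0
```

carry_out(
  linear=[
    [-0.015,-0.0396,-0.006],
    [-0.015,-0.0396,-0.006],
    [-0.015,-0.0396,-0.006],
    [-0.015,-0.0396,-0.006],
    [-0.015,-0.0396,-0.006],
    [-0.015,-0.0396,-0.006],
    [-0.015,-0.0396,-0.006],
    [-0.015,-0.0396,-0.006],
  ],
  angular=[
    [0,0,0.923],
    [0,0,0.923],
    [0,0,0.923],
    [0,0,0.923],
    [0,0,0.923],
    [0,0,0.923],
    [0,0,0.923],
    [0,0,0.923],
  ],
  hand=[0.4,0.4,0.4,0.4,0.4,0.4,0.4,0.4],
)

```text
clock: 39.62
position: [0.465, -0.3244, 0.3017]
ee_rot: [0.0, 0.803, 0.597, 0.0]
contact_force: [0.4, -0.2, 0.6]
width: 0.0341
gripper_force: 0.0
```

carry_out(
  linear=[
    [0,0,0],
    [0,0,0],
    [0,0,0],
    [0,0,0],
    [0,0,0],
    [0,0,0],
  ],
  angular=[
    [0,0,0.923],
    [0,0,0.923],
    [0,0,0.923],
    [0,0,0.923],
    [0,0,0],
    [0,0,0],
  ],
  hand=[0.4,0.4,0.4,0.4,0.4,0.4],
)

```text
clock: 40.12
position: [0.4655, -0.3235, 0.3017]
ee_rot: [0.0, 0.708, 0.706, 0.0]
contact_force: [-0.3, -0.9, 0.2]
width: 0.0343
gripper_force: 0.0
```

```bash
python3 - <<'E'
from h import *
s,im,c=snap("wrist","w11");print(s["position"],2*np.degrees(np.arctan2(s["ee_rot"][2],s["ee_rot"][1])),s["width"])
cv2.imwrite("pics/w11v.png",im[:,:,::-1])
E
```

```text
[ 0.46546258 -0.32345408  0.30170593] 89.84912048614838 0.0342752716316525
```

View pics/w11v.png

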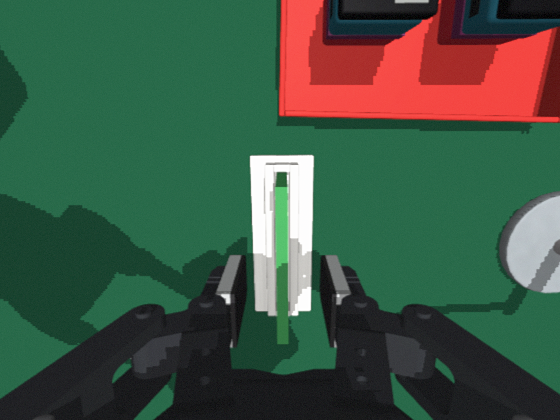

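The tag runs vertically in the image at column 281-283, its near end at (281,187), centred between the open fingers.

```bash
python3 - <<'E'
from h import *
s,im=pickle.load(open("pics/w11.pkl","rb"));c=cam("wrist",s)
print(ray(c,[(281,187),(282.5,300)],.065))
E
```

```text
[[ 0.46506696 -0.29544162  0.065     ]
 [ 0.46580251 -0.37547443  0.065     ]]
```

carry_out(
  linear=[
    [0,0,-0.05],
    [0,0,-0.05],
    [0,0,-0.05],
    [0,0,-0.04],
    [0,0,-0.008],
    [0,0,0],
    [0,0,0],
  ],
  angular=[
    [0,0,0],
    [0,0,0],
    [0,0,0],
    [0,0,0],
    [0,0,0],
    [0,0,0],
    [0,0,0],
  ],
  hand=[0.4,0.4,0.4,0.4,0.4,0.4,0.4],
)

```text
clock: 40.75
position: [0.4659, -0.3237, 0.2033]
ee_rot: [0.001, 0.707, 0.707, 0.0]
contact_force: [0.7, 0.3, 0.1]
width: 0.034
gripper_force: 0.0
```

carry_out(
  linear=[
    [0,0,0],
    [0,0,0],
    [0,0,0],
    [0,0,0],
    [0,0,0],
    [0,0,0],
  ],
  angular=[
    [0,0,0],
    [0,0,0],
    [0,0,0],
    [0,0,0],
    [0,0,0],
    [0,0,0],
  ],
  hand=[0,0,0,0,0,0],
  force=40,
)

```text
clock: 41.25
position: [0.466, -0.3238, 0.2041]
ee_rot: [0.002, 0.707, 0.707, 0.0]
contact_force: [-0.0, 0.7, 5.7]
width: 0.0074
gripper_force: 41.0
```

carry_out(
  linear=[
    [0,0,0.06],
    [0,0,0.065],
    [0,0,0.065],
    [0,0.0127,0.066],
    [0,0.0127,0.066],
    [0,0.0127,0],
    [0,0.0127,0],
    [0,0,0],
  ],
  angular=[
    [0,0,0],
    [0,0,0],
    [0,0,0],
    [0,0,0],
    [0,0,0],
    [0,0,0],
    [0,0,0],
    [0,0,0],
  ],
  hand=[0,0,0,0,0,0,0,0],
)

```text
clock: 41.92
position: [0.4649, -0.2965, 0.3632]
ee_rot: [-0.001, 0.707, 0.707, 0.0]
contact_force: [-0.1, 0.5, -0.9]
width: 0.0074
gripper_force: 40.1
```

carry_out(
  linear=[
    [0.05,0,0],
    [0.05,0,0],
    [0.05,0,0],
    [0.05,0,0],
    [0,0,0],
    [0,0,0],
    [0,0,0],
  ],
  angular=[
    [0,0,0],
    [0,0,0],
    [0,0,0],
    [0,0,0],
    [0,0,0],
    [0,0,0],
    [0,0,0],
  ],
  hand=[0,0,0,0,0,0,0],
)

```text
clock: 42.5
position: [0.5649, -0.2978, 0.3615]
ee_rot: [-0.002, 0.707, 0.707, -0.001]
contact_force: [-0.0, -0.7, -1.1]
width: 0.0073
gripper_force: 40.0
```

```bash
python3 - <<'E'
from h import *
st=manip.get_state();p=st["position"];print(p,st["width"])
E0=p+[0,-.0656,-.161];print("eye pred",E0)
out=[]
s,im,c=snap("side","s12");print("side eye px",proj(c,E0),"tip",proj(c,(.596,-.3645,.209)))
s2,im2,c2=snap("wrist","w12");print("wrist eye px",proj(c2,E0),"tip",proj(c2,(.596,-.3645,.209)))
s3,im3,c3=snap("top","t12");print("top eye px",proj(c3,E0),proj(c3,(.596,-.3645,.209)))
a=cv2.resize(im[230:350,200:360,::-1],(533,400),interpolation=cv2.INTER_CUBIC);b=cv2.resize(im3[140:230,360:450,::-1],(266,266),interpolation=cv2.INTER_CUBIC)
b=cv2.copyMakeBorder(b,0,134,0,0,cv2.BORDER_CONSTANT)
cv2.imwrite("pics/h12.png",np.hstack([a,b]))
E
```

```text
[ 0.56487465 -0.29782706  0.36150575] 0.007328626769518049
eye pred [ 0.56487465 -0.36342706  0.20050575]
side eye px [251.35798574 276.38698216] tip [272.82202276 270.96413581]
wrist eye px [283.33906773 407.47251014] tip [349.99341344 424.7476508 ]
top eye px [421.16084306 215.84638672] [422.46465798 202.22855944]
```

View pics/h12.png

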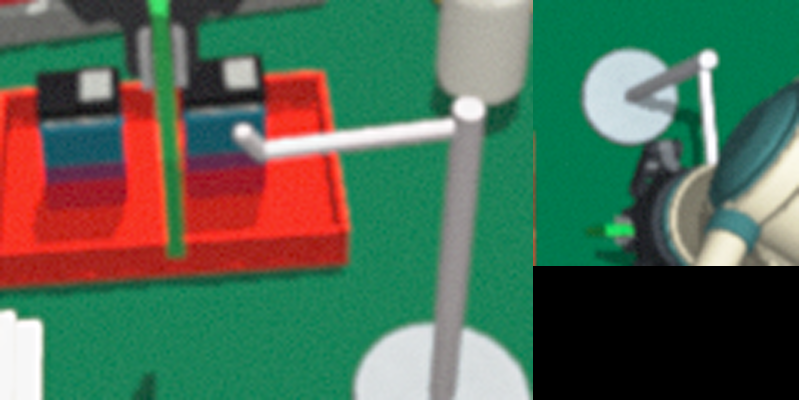

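Side view: the tag's far lower corner is at crop (176,258), image (252.8,307.4). The hook tip is at image (273,269). Checking against the predicted corner.

```bash
python3 - <<'E'
from h import *
c=cam("side");E0=np.array([.5649,-.3634,.2005])
for dy,dz in((-.022,-.038),(-.022,.022)):print(proj(c,E0+[0,dy,dz]))
s,im=pickle.load(open("pics/s12.pkl","rb"))
hsv=cv2.cvtColor(im,cv2.COLOR_RGB2HSV)
m=((hsv[...,0]>50)&(hsv[...,0]<68)&(hsv[...,1]>120)&(hsv[...,2]>100)).astype(np.uint8)
m[:, :235]=0;m[:,270:]=0;m[:225]=0;m[312:]=0
n,l,st,_=cv2.connectedComponentsWithStats(m)
print(st[1:][st[1:,4]>15])
print(im[300:312,252].tolist())
E
```

```text
[253.34478568 305.89004783]
[251.67084095 276.49912798]
[[244 225   7   8  18]
 [244 232   7  34  59]
 [252 285   2  19  20]]
[[36, 122, 60], [35, 121, 63], [33, 124, 63], [35, 122, 60], [38, 125, 64], [41, 121, 58], [75, 110, 55], [123, 85, 47], [165, 54, 41], [176, 33, 29], [185, 38, 35], [167, 47, 34]]
```

carry_out(
  linear=[
    [0,-0.001,0.008],
    [0,0,0],
    [0.02,0,0],
    [0.02,0,0],
    [0.02,0,0],
    [0.02,0,0],
    [0,0,0],
  ],
  angular=[
    [0,0,0],
    [0,0,0],
    [0,0,0],
    [0,0,0],
    [0,0,0],
    [0,0,0],
    [0,0,0],
  ],
  hand=[0,0,0,0,0,0,0],
)

```text
clock: 43.23
position: [0.6079, -0.2985, 0.3671]
ee_rot: [0.001, 0.707, 0.707, 0.001]
contact_force: [-0.1, -0.1, -0.3]
width: 0.0074
gripper_force: 40.0
```

carry_out(
  linear=[
    [0.02,0,0],
    [0.02,0,0],
    [0.02,0,0],
    [0.02,0,0],
    [0,0,0],
    [0,0,0],
  ],
  angular=[
    [0,0,0],
    [0,0,0],
    [0,0,0],
    [0,0,0],
    [0,0,0],
    [0,0,0],
  ],
  hand=[0,0,0,0,0,0],
)

```text
clock: 43.73
position: [0.6461, -0.2984, 0.3672]
ee_rot: [-0.0, 0.707, 0.707, -0.0]
contact_force: [0.6, 0.1, -0.3]
width: 0.0077
gripper_force: 40.0
```

carry_out(
  linear=[
    [0,0,-0.008],
    [0,0,-0.008],
    [0,0,-0.008],
    [0,0,0],
    [0,0,0],
  ],
  angular=[
    [0,0,0],
    [0,0,0],
    [0,0,0],
    [0,0,0],
    [0,0,0],
  ],
  hand=[0,0,0,0,0],
)

```text
clock: 44.15
position: [0.6451, -0.2985, 0.3551]
ee_rot: [-0.001, 0.707, 0.707, -0.0]
contact_force: [-0.1, 0.5, -1.4]
width: 0.0076
gripper_force: 40.0
```

carry_out(
  linear=[
    [0,0,-0.004],
    [0,0,-0.004],
    [0,0,0],
    [0,0,0],
  ],
  angular=[
    [0,0,0],
    [0,0,0],
    [0,0,0],
    [0,0,0],
  ],
  hand=[0,0,0,0],
)

```text
clock: 44.48
position: [0.6455, -0.2985, 0.3515]
ee_rot: [-0.0, 0.707, 0.707, 0.0]
contact_force: [0.4, -1.1, -0.2]
width: 0.0071
gripper_force: 40.0
```

carry_out(
  linear=[
    [0,0,-0.004],
    [0,0,-0.002],
    [0,0,0],
    [0,0,0],
  ],
  angular=[
    [0,0,0],
    [0,0,0],
    [0,0,0],
    [0,0,0],
  ],
  hand=[0,0,0,0],
)

```text
clock: 44.82
position: [0.6456, -0.2985, 0.3499]
ee_rot: [0.001, 0.707, 0.707, 0.0]
contact_force: [-0.1, 0.5, 4.1]
width: 0.0076
gripper_force: 40.8
```

The tag rests on the wire (4 N up, at the height expected). Releasing and rising.

carry_out(
  linear=[
    [0,0,0.001],
    [0,0,0],
    [0,0,0],
    [0,0,0],
    [0,0,0],
    [0,0,0],
    [0,0,0],
    [0,0,0],
  ],
  angular=[
    [0,0,0],
    [0,0,0],
    [0,0,0],
    [0,0,0],
    [0,0,0],
    [0,0,0],
    [0,0,0],
    [0,0,0],
  ],
  hand=[0,0.35,0.35,0.35,0.35,0.35,0.35,0.35],
)

```text
clock: 45.48
position: [0.6455, -0.2986, 0.3489]
ee_rot: [-0.0, 0.707, 0.707, -0.0]
contact_force: [-0.2, -0.0, -0.7]
width: 0.0297
gripper_force: 0.0
```

carry_out(
  linear=[
    [0,0,0.03],
    [0,0,0.06],
    [0,0,0.06],
    [-0.03,0.04,0.04],
    [-0.03,0.04,0.04],
    [-0.03,0.04,0.04],
    [-0.03,0.04,0],
    [-0.03,0.04,0],
  ],
  angular=[
    [0,0,0],
    [0,0,0],
    [0,0,0],
    [0,0,0],
    [0,0,0],
    [0,0,0],
    [0,0,0],
    [0,0,0],
  ],
  hand=[0.35,0.35,0.35,0.35,0.35,0.35,0.35,0.35],
)

```text
clock: 46.15
position: [0.5698, -0.1977, 0.4861]
ee_rot: [0.002, 0.707, 0.707, 0.001]
contact_force: [-0.6, 0.2, 0.1]
width: 0.03
gripper_force: 0.0
```

carry_out(
  linear=[
    [0,0,0],
    [0,0,0],
    [0,0,0],
    [0,0,0],
    [0,0,0],
    [0,0,0],
    [0,0,0],
    [0,0,0],
  ],
  angular=[
    [0,0,0],
    [0,0,0],
    [0,0,0],
    [0,0,0],
    [0,0,0],
    [0,0,0],
    [0,0,0],
    [0,0,0],
  ],
  hand=[0.35,0.35,0.35,0.35,0.35,0.35,0.35,0.35],
)

```text
clock: 46.82
position: [0.5708, -0.1989, 0.4837]
ee_rot: [-0.0, 0.707, 0.707, -0.0]
contact_force: [1.1, -0.7, -0.8]
width: 0.0302
gripper_force: 0.0
```

```bash
python3 - <<'E'
from h import *
s,im,c=snap("side","s13");print(s["position"],s["contact_force"])
cv2.imwrite("pics/s13c.png",cv2.resize(im[120:370,150:420,::-1],None,fx=2.2,fy=2.2,interpolation=cv2.INTER_CUBIC))
E
```

```text
[ 0.57078376 -0.19894425  0.48373382] [ 1.05219684 -0.66276311 -0.75399824]
```

View pics/s13c.png

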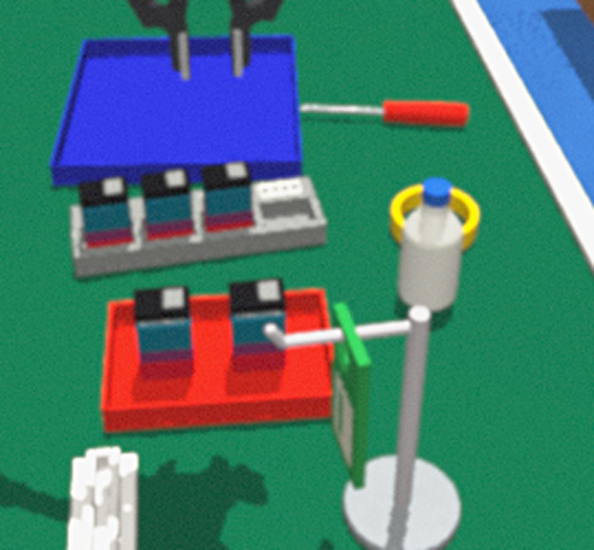

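The tag hangs on the wire (crop (350,330)). Three units stand in pockets 1-3, two in the reject tray, and the blue tray is empty. I'll let the swing settle, then hand in.

carry_out(
  linear=[
    [0,0,0],
    [0,0,0],
    [0,0,0],
    [0,0,0],
    [0,0,0],
    [0,0,0],
    [0,0,0],
    [0,0,0],
  ],
  angular=[
    [0,0,0],
    [0,0,0],
    [0,0,0],
    [0,0,0],
    [0,0,0],
    [0,0,0],
    [0,0,0],
    [0,0,0],
  ],
  hand=[0.35,0.35,0.35,0.35,0.35,0.35,0.35,0.35],
)

```text
clock: 47.53
position: [0.5705, -0.1985, 0.4841]
ee_rot: [0.0, 0.707, 0.707, 0.0]
contact_force: [-0.4, 0.0, -0.4]
width: 0.0302
gripper_force: 0.0
```

carry_out(
  linear=[
    [0,0,0],
    [0,0,0],
    [0,0,0],
    [0,0,0],
    [0,0,0],
    [0,0,0],
    [0,0,0],
    [0,0,0],
  ],
  angular=[
    [0,0,0],
    [0,0,0],
    [0,0,0],
    [0,0,0],
    [0,0,0],
    [0,0,0],
    [0,0,0],
    [0,0,0],
  ],
  hand=[0.35,0.35,0.35,0.35,0.35,0.35,0.35,0.35],
)

```text
clock: 48.2
position: [0.5705, -0.1985, 0.4841]
ee_rot: [0.0, 0.707, 0.707, 0.0]
contact_force: [0.9, -0.4, -0.2]
width: 0.0299
gripper_force: 0.0
```

```bash
python3 -c "
from rig import manip
print(manip.sign_off())"
```

```text
the job is handed in; nothing more can be done
None
```

I handed the job in at 48 s, with no verdict returned: all five caps were pressed (highest reading about 33 N), the three units that went home stand in pockets 1–3, the two blocked ones are in the reject tray, and the tag hangs on the hook.

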